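# Tip the washed model barrels into the drying tray and set the air

### The arm

A 6-joint arm with a two-finger parallel gripper is mounted at the origin on the work surface. World frame = base frame: x ahead of the robot, y to its left, z up, the work surface at z = 0. Lengths are in m, angles in rad, forces in N, time in s.
With the tool pointing down it reaches from about 0.3 to 0.75 m from the base axis. Payload 8.5 kg.
Tool frame: the origin (TCP) lies midway between the tips of the shut fingers; the grasp point (between the pads) lies 19 mm behind it; y points along the fingers, z is the direction in which the jaws open and shut, and the axes are right-handed (so a half turn about y gives the same grasp; the last joint's range is limited). The gripper opens to 85 mm and grips with 20 to 120 N. Pads are 22 mm wide; open, the fingers measure 114 mm over their backs; the gripper's body (76 mm by 85 mm) begins 54 mm behind the grasp point. The pads swing forward as they close: fully open they stand 13 mm farther back than shut.
Start: joints at [-1.374, 0.381, 1.297, -0, 1.464, -0.215], TCP at [0.22, -0.504, 0.231] pointing down, gripper open.
Joint ranges: [-3.11, 3.11], [-0.89, 2.33], [0.22, 2.48], [-1.42, 4.56], [0.17, 2.85], [-2.88, 2.88]. Speed limits (rad/s): [2.39, 2.39, 3.14, 3.14, 3.14, 3.14].

### API

Orientations are given as a unit quaternion [x, y, z, w].
In Python, from rig import get_obs, camera, job_done gives the robot as it stands.
- The arm moves only by the tool drive_tool, never from a script. Its argument "moves" is a list of rows, each a list of 7 numbers: the shift along the tool's x, y, z in m, then the turn, a rotation vector about the tool's x, y, z in degrees, then the finger opening in m, from 0 to 0.0854. In form: [[tx, ty, tz, rx, ry, rz, jaw], ...]. A call has 1 to 8 rows; each row shifts and turns the commanded pose from where the row before left it, along the tool's axes as they then stand; what a row does not reach is not made up. A row lasts 1/12 s, in which the tool goes at most 41.7 mm and 7.16 degrees, less where a joint would pass 70% of its speed; a pose out of reach is approached as far as the arm can. A call with a gripper value outside its range is refused whole. The fingers move at their own pace and stop on an object; "newtons" is the grip in N (left out, the last holds). Time passes only in rows, so rows that do not move let the fingers close. It gives the time, the measured TCP pose, the force and the opening at its end, in the units of the state.
- get_obs(): the state, without advancing time (a new reading comes with each control period).
- camera(name): name is "scene" or "top" or "wrist"; returns a dict with "image" (420x560x3 uint8, blue, green, red), "mtx" (3x3 intrinsics, pixels), "R" (3x3) and "t" (3): a world point X has camera coordinates R X + t. Camera axes: x right, y down, z forward; pixel columns grow to the right and rows downward; lengths in m; the calibration is good to about 2 mm. The wrist camera is an equidistant fisheye: a pixel r from the principal point sees the ray r / f radians off the axis. A picture is of the moment at which its call begins. There is no depth.
- job_done(): hands the job in, once; it reports no verdict.
The state is a dict: "t": time; "qpos": joint angles; "joint_vel": joint speeds; "joint_efforts": joint torques, N m; "tool_pos": TCP position; "ee_rot": TCP orientation; "force": force on the tool from outside, world axes, zero at the start; "torque": the same for the moment, N m; "grip_width": opening from 0.0 (shut) to 1.0 (fully open).
Only numpy, scipy, OpenCV 4.12 (cv2) and the standard library are available. Lean on these libraries where they do the work, as an engineer would, in place of code of your own. Each camera call takes 0.05 s, during which the arm holds its last target.

### The job

Tip all four washed barrels out of the blue cup into the drying tray, then stand the empty cup upright on the round cork mat, with its base wholly on the mat, and let go of it. After that, turn the air valve on the sloped panel to half open (45 degrees, white end of the handle at the yellow mark) and let go. Leave the other things on the table as they stand.

Things in the scene. Friction and masses are not known exactly. Their poses are not given: they have to be found in the camera images.
- cup: Rinse cup: blue open round plastic cup, 90 mm high, outside 80 mm across at the base, 110 mm at the rim, wall 4, floor 5 mm, 0.13 kg. Origin: centre of its underside; z up its axis. A straight flat orange handle (14 mm wide along y, 24 mm deep) starts on the wall at (-50, 0, 72) mm and rises outward at 45 degrees along (-0.707, 0, 0.707) for 75 mm.
- cup_grip (a point): Point on the centre line of the orange handle, 47 mm along it from the cup's wall: (-83, 0, 105) mm in the cup's frame. Axes as the cup's: the flat sides of the handle (14 mm apart) face +y and -y.
- cup_rim (a point): Centre of the cup's mouth, 90 mm above the underside on its axis. Axes as the cup's.
- dryer: Drying station, fixed: open aluminium tray, 200 (x) by 240 (y) mm outside, walls 6 thick, 55 high, brass bar along its far wall 69 mm up; joined to its far (+x) side a grey console, 230 wide, to x = 251, its panel sloping 35 degrees up from (112, 58) to (218, 132) mm in x, z. Origin: under the tray's centre at table height; x from tray to console.
- tray_in (a point): Centre of the tray's inner floor, 6 mm above the table (inside 188 by 228 mm). Axes as dryer.
- valve (a joint): Opening angle of the air valve on the sloped panel, rad: 0 shut (white end of the blue handle at the red mark, along +y of the dryer), pi/4 half open (yellow mark), pi/2 fully open (green mark, up the slope). Grows as the handle turns clockwise seen facing the panel; stays where it is left; stops at both ends.
- valve_grip (a point): On the valve's axis, in the handle, 43 mm off the panel's face (the axis meets the face at (165, 0, 95) mm in the dryer's frame). Handle: blue bar 14 mm wide, 100 mm long, standing 20 to 58 mm off the panel. Turns with it: y along the bar to its white end, x across it, z out of the panel (35 degrees from vertical, leaning over the tray).
- mat: The round cork mat, 130 mm across and 6 mm thick, fixed to the table. Origin: centre of its underside.
- barrel0_center (a point): Centre of one of the four model barrels (light wood colour with two dark hoops, 36 mm long, 27 mm across at the belly, 20 g; its axes turn with it, z along its length).
- barrel1_center (a point): Centre of one of the four model barrels (light wood colour with two dark hoops, 36 mm long, 27 mm across at the belly, 20 g; its axes turn with it, z along its length).
- barrel2_center (a point): Centre of one of the four model barrels (light wood colour with two dark hoops, 36 mm long, 27 mm across at the belly, 20 g; its axes turn with it, z along its length).
- barrel3_center (a point): Centre of one of the four model barrels (light wood colour with two dark hoops, 36 mm long, 27 mm across at the belly, 20 g; its axes turn with it, z along its length).
- glue: Bystander: white glue bottle with an orange cap, 48 mm across, 160 mm tall, near the cup. Origin: centre of its underside.
- paint: Bystander: small paint bottle with a black cap, 26 mm across, 75 mm tall, near the cup. Origin: centre of its underside.
- goblet: Bystander: chrome goblet, 68 mm across, 115 mm tall, near the mat. Origin: centre of its underside.
- charger: Bystander: yellow battery charger, 100 by 120 mm, 65 mm tall. Origin: centre of its underside.
- brushes: Bystander: dark steel pot of brushes, 72 mm across, 180 mm tall with the brushes. Origin: centre of its underside.
- jar: Bystander: glass jar with a white lid, 48 mm across, 60 mm tall. Origin: centre of its underside.

How it is judged:
On the way, in this order (a step that is already met when the one before it is completed fails the run):
1. the cup is tipped over the tray (angle between cup's own z axis and vertical above 0.9 rad and x of cup_rim in the frame of dryer between -0.14 and 0.16 m and y of cup_rim in the frame of dryer between -0.17 and 0.17 m).
2. all four barrels lie in the tray (x of barrel0_center in the frame of dryer between -0.094 and 0.094 m and y of barrel0_center in the frame of dryer between -0.114 and 0.114 m and z of barrel0_center in the frame of dryer between 0 and 0.055 m and x of barrel1_center in the frame of dryer between -0.094 and 0.094 m and y of barrel1_center in the frame of dryer between -0.114 and 0.114 m and z of barrel1_center in the frame of dryer between 0 and 0.055 m and x of barrel2_center in the frame of dryer between -0.094 and 0.094 m and y of barrel2_center in the frame of dryer between -0.114 and 0.114 m and z of barrel2_center in the frame of dryer between 0 and 0.055 m and x of barrel3_center in the frame of dryer between -0.094 and 0.094 m and y of barrel3_center in the frame of dryer between -0.114 and 0.114 m and z of barrel3_center in the frame of dryer between 0 and 0.055 m), for 0.1 s.
3. the cup stands upright on the cork mat, released (horizontal distance between cup and mat below 0.025 m and angle between cup's own z axis and vertical below 0.09 rad and height (world z) of cup below 0.012 m and contact force between the fingers and cup below 0.05 N), for 0.2 s.
4. the air valve is half open (value of joint valve between 0.685 and 0.885 rad), for 0.2 s.
At the end, for the whole second after the job is handed in: All four barrels lie inside the drying tray (centres within its walls, below its rim); the cup stands upright (within 5 degrees) and at rest on the cork mat, its centre within 25 mm of the mat's; the air valve reads 45 degrees, give or take 5.7; cup and valve are released (all of step 2 and all of step 3 and all of step 4 and linear speed of cup below 0.02 m/s and contact force between the fingers and dryer below 0.05 N); the robot touches nothing.
It fails at once if a bystander was pushed more than 30 mm or knocked over (distance of any of glue, paint, goblet, charger, brushes, jar from where it was at the start of the episode above 0.03 m or angle between any of glue, paint, goblet, charger, brushes, jar's own z axis and vertical above 0.5 rad).
It also fails if it takes over 67 s, if anything falls off the work surface, if the arm or the gripper's body presses on something with over 40 N, if the wrist force passes 120 N, or if a joint passes its speed limit or range.

## Working session

There is one attempt and no reset: what is moved stays moved. The work goes in short steps, Python scripts to look and compute and a tool call to move; the robot and the scene stay as the last step left them, time stands still between calls to the robot, and variables do not carry over. Pictures are saved under pics/ and viewed, and the job is handed in when it is done.

Besides the shell and the picture viewer there is one more tool, called after "Request:" as name([rows], argument=value, ...), one row to a line, values as JSON. drive_tool: Moves the arm, as the interface text tells. Its arguments: {"type":"object","properties":{"moves":{"type":"array","items":{"type":"array","items":{"type":"number"}}},"newtons":{"type":"number"}},"required":["moves"]}

```bash
ls; mkdir -p pics
python3 - <<'E'
from rig import get_obs,camera
import cv2,json,pickle
o=get_obs();print(o)
for n in("scene","top","wrist"):
    c=camera(n);cv2.imwrite(f"pics/{n}0.png",c["image"]);pickle.dump(c,open(f"{n}0.pkl","wb"))
    print(n,c["mtx"].tolist(),c["R"].tolist(),c["t"].tolist())
E
```

```text
pics
{'t': 0.0, 'qpos': array([-1.37429702e+00,  3.81211090e-01,  1.29826547e+00, -1.32665742e-05,
        1.46360456e+00, -2.15334339e-01]), 'joint_vel': array([ 0.00130669, -0.00129075,  0.00219737,  0.00151222, -0.00055441,
       -0.00025297]), 'joint_efforts': array([-3.13287797e-03, -4.48470032e+01, -2.31281376e+01, -3.68446335e-04,
        4.74664557e-03, -1.72735793e-05]), 'tool_pos': array([ 0.22007795, -0.50372659,  0.23070209]), 'ee_rot': array([-0.14457854,  0.69269438, -0.69164183,  0.14457912]), 'force': array([-0.78208254,  0.03311984, -1.22392696]), 'torque': array([ 0.01905865, -0.08173547,  0.01840123]), 'grip_width': 0.9981920031069151}
scene [[514.9440400171652, 0.0, 273.7966251720422], [0.0, 514.9440400171652, 218.29162684078221], [0.0, 0.0, 1.0]] [[0.38209803100948186, 0.9239720645623467, -0.016634861197846514], [0.6386446800843495, -0.277029076740935, -0.7179051909827816], [-0.6679326817117397, 0.2636863943180605, -0.6959421083343816]] [-0.23145073353158754, -0.25747698400904595, 1.6126494902116728]
top [[466.24273449468745, 0.0, 276.1518654544685], [0.0, 466.24273449468745, 210.25467709387618], [0.0, 0.0, 1.0]] [[-0.02304702215480604, -0.9996679358201057, -0.011526181629889333], [-0.9993619026262779, 0.023351595043059305, -0.027027589388083622], [0.027287769219592858, 0.010895921352244091, -0.999568235063972]] [0.0702009871845788, 0.514871077452167, 1.1341628878401062]
wrist [[325.19226210127806, 0.0, 279.34070110610065], [0.0, 325.19226210127806, 205.80076905532098], [0.0, 0.0, 1.0]] [[0.4004991595469172, -0.9162962618944755, -0.001258427759095963], [-0.8787349773442512, -0.3844701636570616, 0.2828560284832409], [-0.2596637494800009, -0.11217777719193822, -0.9591615523519823]] [-0.5506915075609563, -0.03750838383128514, 0.3800390265657368]
```

View pics/scene0.png

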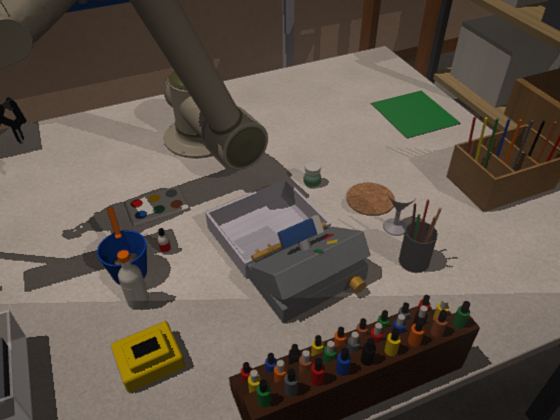

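View pics/top0.png

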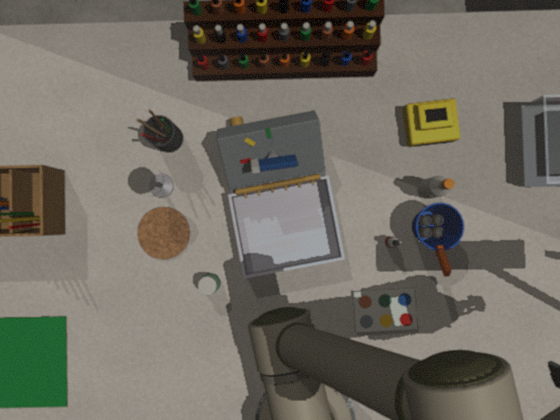

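View pics/wrist0.png

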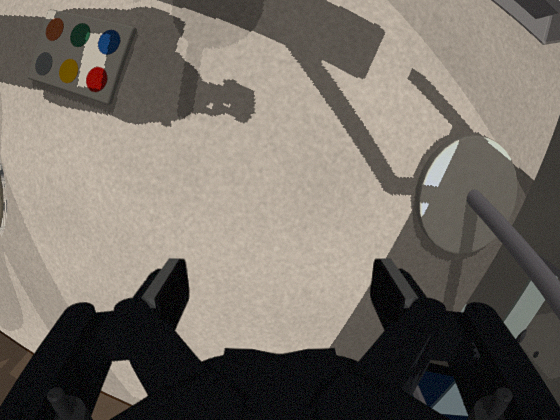

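Run:
```python
import cv2
t=cv2.imread("pics/top0.png");s=cv2.imread("pics/scene0.png")
cv2.imwrite("pics/top0a.png",cv2.resize(t[170:310,360:520],None,fx=4.5,fy=4,interpolation=2)[:, :]) if 0 else cv2.imwrite("pics/top0a.png",cv2.resize(t[170:310,360:520],None,fx=4,fy=4,interpolation=2))
cv2.imwrite("pics/top0b.png",cv2.resize(t[100:300,120:360],None,fx=3,fy=3,interpolation=2))
cv2.imwrite("pics/scene0a.png",cv2.resize(s[190:320,70:210],None,fx=4,fy=4,interpolation=2))
cv2.imwrite("pics/scene0b.png",cv2.resize(s[150:310,200:440],None,fx=3,fy=3,interpolation=2))
```

```text
(no output)
```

View pics/top0a.png

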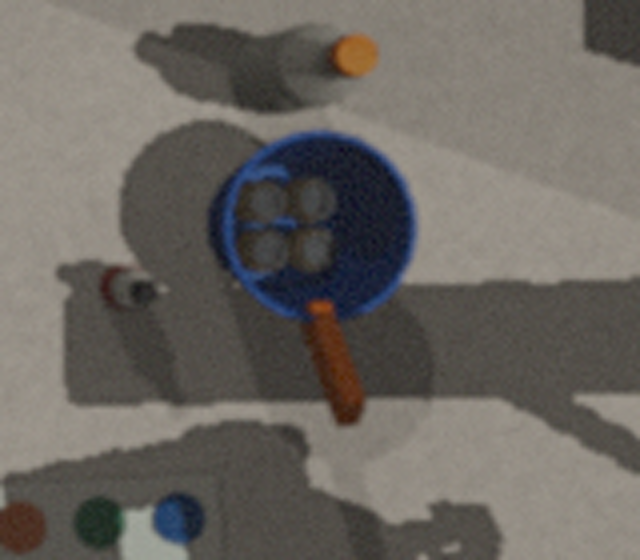

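View pics/top0b.png

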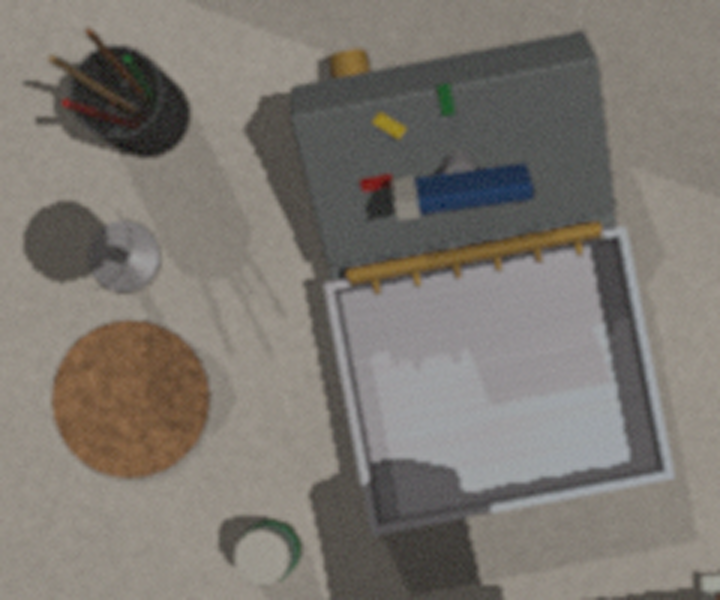

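View pics/scene0a.png

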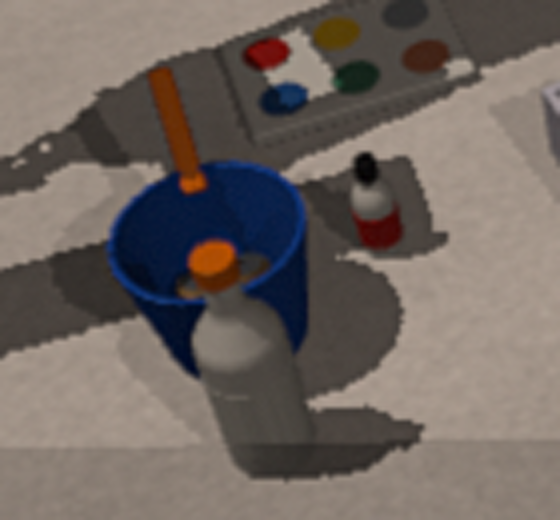

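View pics/scene0b.png

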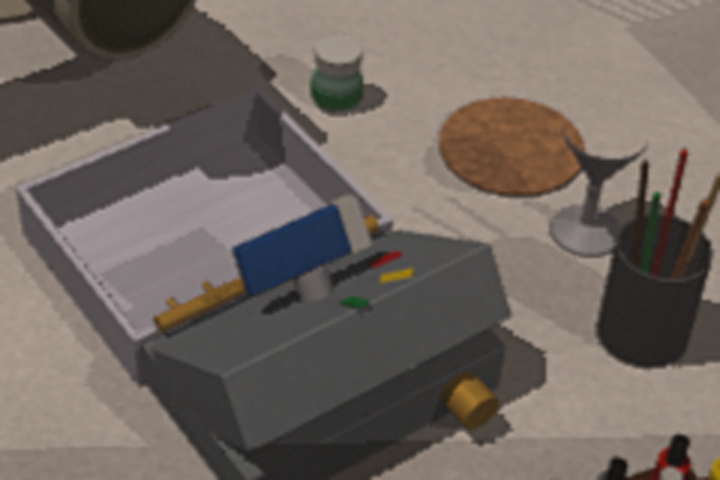

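```bash
cat > h.py <<'E'
import numpy as np,pickle,cv2
from scipy.optimize import least_squares
from scipy.spatial.transform import Rotation as Ro
C={n:pickle.load(open(f"{n}0.pkl","rb")) for n in("scene","top","wrist")}
def proj(c,X):
    X=np.atleast_2d(X)@c["R"].T+c["t"]; return X[:,:2]/X[:,2:]*c["mtx"][0,0]+c["mtx"][:2,2]
def ray(c,uv,z):
    d=c["R"].T@np.r_[(np.array(uv)-c["mtx"][:2,2])/c["mtx"][0,0],1]; o=-c["R"].T@c["t"]
    return o+d*(z-o[2])/d[2]
A=lambda x,y:(360+x/4,170+y/4); B=lambda x,y:(120+x/3,100+y/3)
SA=lambda x,y:(70+x/4,190+y/4); SB=lambda x,y:(200+x/3,150+y/3)
def pose(p,X):
    c,s=np.cos(p[2]),np.sin(p[2]); X=np.atleast_2d(X); R=np.array([[c,-s,0],[s,c,0],[0,0,1]])
    return X@R.T+np.array([p[0],p[1],0])
E
python3 - <<'E'
from h import *
T,S=C["top"],C["scene"]
print("mat",ray(T,B(130.5,398.5),.006),ray(S,SB(511.5,145.5),.006))
X=np.array([[.1,.12,.055],[.1,-.12,.055],[-.1,-.12,.055],[-.1,.12,.055]])
ut=np.array([B(325,283),B(628,228),B(672,475),B(378,533)]);us=np.array([SB(388,222),SB(135,342),SB(20,187),SB(262,95)])
for nm,f in(("both",lambda p:np.r_[proj(T,pose(p,X))-ut,proj(S,pose(p,X))-us].ravel()),("top",lambda p:(proj(T,pose(p,X))-ut).ravel()),("scene",lambda p:(proj(S,pose(p,X))-us).ravel())):
    r=least_squares(f,[.5,0,0]);print("dryer",nm,r.x,np.round(r.fun,1))
# cup
th=np.linspace(0,2*np.pi,200)
rim=np.c_[.055*np.cos(th),.055*np.sin(th),0*th+.09]
def cup(p):
    a=proj(T,pose(p,rim));b=proj(S,pose(p,rim))
    ex=lambda a:np.r_[a.min(0),a.max(0)]
    ft=np.r_[A(222,132),A(415,320)];fs=np.r_[SA(109,161),SA(308,304)]
    tip=[[-.103,0,.125]]; 
    return np.r_[ex(a)-ft,ex(b)-fs,proj(T,pose(p,tip))[0]-A(346,405),proj(S,pose(p,tip))[0]-SA(163,75)]
r=least_squares(cup,[.5,-.4,0]);print("cup",r.x,np.round(r.fun,1))
for n,z,uv in(("paint",.075,A(143,292)),("gluecap",.16,A(354,55)),("jarlid",.06,B(262,555)),("gobrim",.115,B(66,242)),("gobfoot",0,B(126,257))):print(n,ray(T,uv,z))
E
```

```text
mat [0.46742532 0.3360203  0.006     ] [0.47250826 0.33598048 0.006     ]
dryer both [0.47815928 0.03480358 0.16028132] [-0.  -1.1 -0.6 -1.5  0.6  0.2 -2.3 -0.5  1.1 -0.6 -1.1 -0.2 -2.   0.
 -1.4 -2.8]
dryer top [0.47646053 0.03350585 0.16614069] [ 0.4 -0.1 -0.3 -1.   1.4  0.6 -1.5  0.5]
dryer scene [0.481211   0.03581966 0.1506035 ] [ 2.   0.5 -0.8  0.5 -1.1  0.3 -0.1 -2.1]
cup [ 0.47167458 -0.31066641  0.00376398] [-0.6 -2.1  0.1 -0.4 -0.4 -0.3 -0.1  0.2  0.   1.3 -0.4 -1.5]
paint [ 0.43304806 -0.21484522  0.075     ]
gluecap [ 0.55974343 -0.30917516  0.16      ]
jarlid [0.34454928 0.22193978 0.06      ]
gobrim [0.58635432 0.35445214 0.115     ]
gobfoot [0.58401512 0.33934203 0.        ]
```

```bash
cat > ov.py <<'E'
from h import *
def draw(img,c,p3,col,k,off):
    p=proj(c,p3); p=((p+0.5-off)*k-0.5)
    cv2.polylines(img,[np.round(p*8).astype(int).reshape(-1,1,2)],False,col,1,cv2.LINE_AA,3)
def model(dr,cp,mt):
    out=[]
    for s in((.1,.12),(.094,.114)):
        out.append(pose(dr,[[a*s[0],b*s[1],.055] for a,b in((1,1),(1,-1),(-1,-1),(-1,1),(1,1))]))
    out.append(pose(dr,[[.112,.115,.058],[.112,-.115,.058],[.218,-.115,.132],[.218,.115,.132],[.112,.115,.058]]))
    n=np.array([-np.sin(np.radians(35)),0,np.cos(np.radians(35))]);u=np.array([n[2],0,-n[0]]);o=np.array([.165,0,.095])
    for h in(.058,):
        out.append(pose(dr,[o+n*h+u*a*.007+np.array([0,b*.05,0]) for a,b in((1,1),(1,-1),(-1,-1),(-1,1),(1,1))]))
    th=np.linspace(0,2*np.pi,60)
    for R,z in((.055,.09),(.04,0)): out.append(pose(cp,np.c_[R*np.cos(th),R*np.sin(th),0*th+z]))
    s=.7071
    for y in(-.007,.007):
        b=np.array([-.05,y,.072]);d=np.array([-s,0,s]);w=np.array([s,0,s])*.012
        out.append(pose(cp,[b+w,b+w+d*.075,b-w+d*.075,b-w,b+w]))
    out.append(np.array([[mt[0]+.065*np.cos(t),mt[1]+.065*np.sin(t),.006] for t in th]))
    return out
def go(dr,cp,mt,tag):
    for nm,(x0,y0,x1,y1),k in(("top",(120,100,360,300),3),("top",(360,170,520,310),4),("scene",(70,190,210,320),4),("scene",(200,150,440,310),3)):
        im=cv2.resize(C[nm]["image"][y0:y1,x0:x1],None,fx=k,fy=k,interpolation=2)
        for l in model(dr,cp,mt): draw(im,C[nm],l,(0,255,0),k,np.array([x0,y0]))
        cv2.imwrite(f"pics/{tag}_{nm}{x0}.png",im)
E
python3 -c "
from ov import *
go([.477,.034,.163],[.4717,-.3107,.004],[.470,.336],'o1')
a=[cv2.imread(f'pics/o1_{n}.png') for n in('top120','scene200','top360','scene70')]
f=lambda i:cv2.copyMakeBorder(i,0,600-i.shape[0],0,720-i.shape[1],0)
cv2.imwrite('pics/o1L.png',cv2.resize(np.vstack([a[0],a[1]]),None,fx=.55,fy=.55)) 
"
```

```text
(no output)
```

View pics/o1_top120.png

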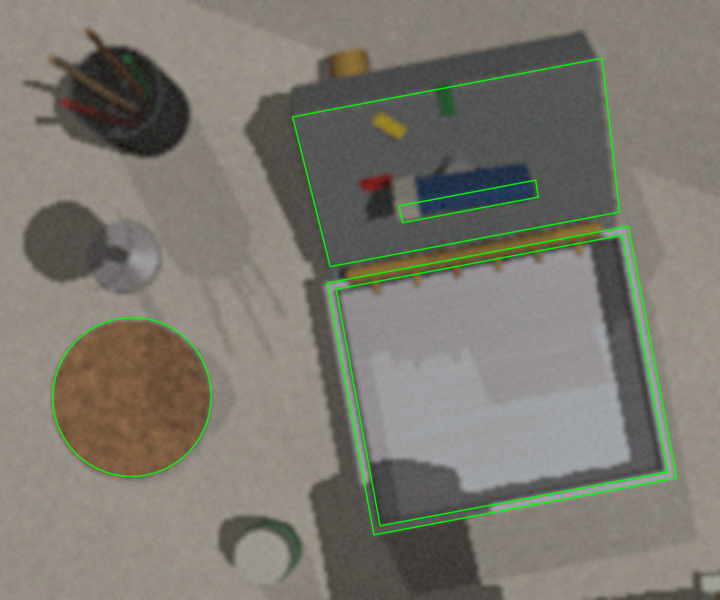

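View pics/o1_scene200.png

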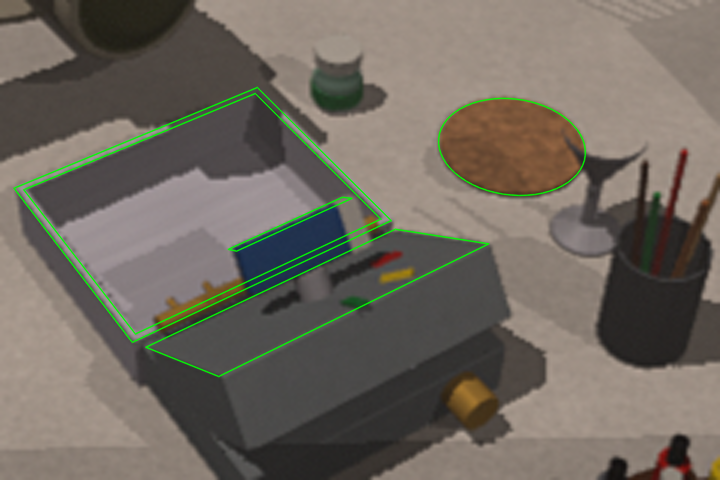

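View pics/o1_top360.png

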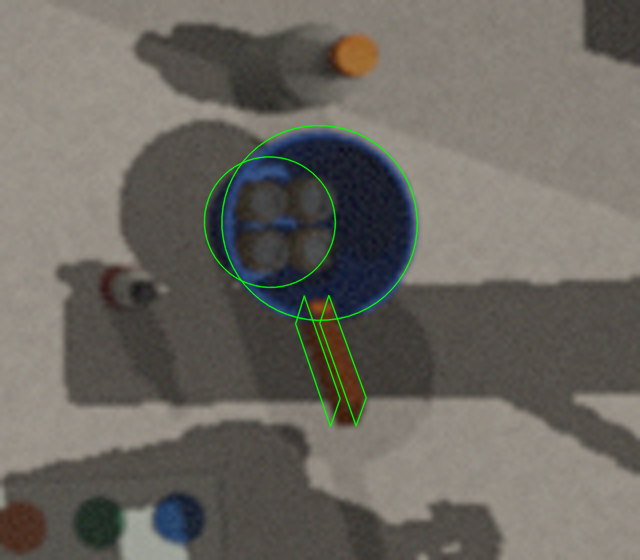

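View pics/o1_scene70.png

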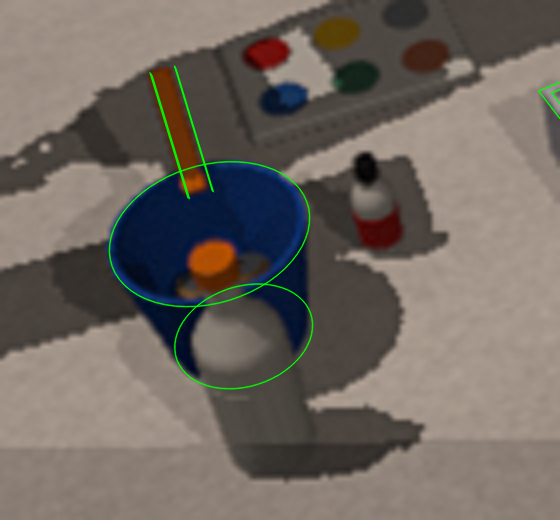

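Request:
drive_tool([
  [0,-0.02,0,5,0,0,0.0854],
  [0,-0.02,0,5,0,0,0.0854],
  [0,-0.02,0,5,0,0,0.0854],
  [0,-0.02,0,5,0,0,0.0854],
  [0,0,0,5,0,0,0.0854],
  [0,0,0,5,0,0,0.0854],
  [0,0,0,0,0,0,0.0854],
], newtons=40)

```text
t: 0.73
tool_pos: [0.2155, -0.4923, 0.3094]
ee_rot: [0.102, -0.489, 0.848, -0.177]
force: [0.4, 0.6, -0.2]
grip_width: 1.001
```

```bash
cat > log.py <<'E'
import json,os,numpy as np
from rig import get_obs
from scipy.spatial.transform import Rotation as Ro
o=get_obs();d=dict(t=o["t"],q=list(o["qpos"]),p=list(o["tool_pos"]),r=list(o["ee_rot"]))
open("log.jsonl","a").write(json.dumps(d)+"\n")
np.set_printoptions(precision=4,suppress=True)
print(o["t"],o["qpos"],o["tool_pos"],o["force"],o["grip_width"]);print(Ro.from_quat(o["ee_rot"]).as_matrix())
E
python3 - <<'E'
import json
q=[-1.37429702e+00,  3.81211090e-01,  1.29826547e+00, -1.32665742e-05, 1.46360456e+00, -2.15334339e-01]
open("log.jsonl","a").write(json.dumps(dict(t=0,q=q,p=[ 0.22007795, -0.50372659,  0.23070209],r=[-0.14457854,  0.69269438, -0.69164183,  0.14457912]))+"\n")
E
python3 log.py; python3 -c "
from scipy.spatial.transform import Rotation as R;print(R.from_quat([-0.14457854,  0.69269438, -0.69164183,  0.14457912]).as_matrix())"
```

```text
0.7333 [-1.4498  0.0942  1.5618  0.1732  0.9869 -0.3491] [ 0.2155 -0.4923  0.3094] [ 0.3774  0.6083 -0.2105] 1.0006172578982915
[[-0.9165  0.2006  0.346 ]
 [-0.4    -0.4585 -0.7936]
 [-0.0005 -0.8657  0.5005]]
[[-9.16387848e-01 -3.03549980e-04  4.00291419e-01]
 [-4.00291418e-01  1.45725079e-03 -9.16386740e-01]
 [-3.05155810e-04 -9.99998892e-01 -1.45691536e-03]]
```

Request:
drive_tool([
  [0,0,0,0,6,0,0.0854],
  [0,0,0,0,6,0,0.0854],
  [0,0,0,0,6,0,0.0854],
  [0,0,0,0,6,0,0.0854],
  [0,0,0,0,0,6,0.0854],
  [0,0,0,0,0,6,0.0854],
  [0,0,0,0,0,6,0.0854],
  [0,0,0,0,0,0,0.0854],
])

```text
t: 1.4
tool_pos: [0.2147, -0.4952, 0.309]
ee_rot: [-0.158, -0.499, 0.827, -0.204]
force: [0.5, 0.4, -0.7]
grip_width: 1.002
```

```bash
python3 log.py
```

```text
1.4 [-1.6503  0.0939  1.644   0.6547  1.0475 -0.382 ] [ 0.2147 -0.4952  0.309 ] [ 0.5003  0.3603 -0.7221] 1.0019016030310615
[[-0.8666  0.4957 -0.0575]
 [-0.1807 -0.4192 -0.8897]
 [-0.4651 -0.7607  0.4528]]
```

Request:
drive_tool([
  [0.02,0.02,0,-6,0,0,0.0854],
  [0.02,0.02,0,-6,0,0,0.0854],
  [0.02,0.02,0,-6,0,0,0.0854],
  [0.02,0.02,0,-6,0,0,0.0854],
  [0,0,0,-6,0,6,0.0854],
  [0,0,0,0,0,6,0.0854],
  [0,0,0,0,0,6,0.0854],
  [0,0,0,0,0,0,0.0854],
])

```text
t: 2.07
tool_pos: [0.1844, -0.5315, 0.2052]
ee_rot: [0.201, 0.669, -0.632, 0.334]
force: [-0.2, 0.4, -0.2]
grip_width: 0.998
```

```bash
python3 log.py
```

```text
2.0667 [-1.7702  0.4925  1.4206  0.7134  1.5708 -0.5308] [ 0.1844 -0.5315  0.2052] [-0.2188  0.3875 -0.1738] 0.9978810171130637
[[-0.6961  0.6917  0.1923]
 [-0.1526  0.1192 -0.9811]
 [-0.7015 -0.7123  0.0226]]
```

```bash
cat > kin.py <<'E'
import numpy as np,json
from scipy.spatial.transform import Rotation as Ro
from scipy.optimize import least_squares
E=Ro.from_euler
L=[json.loads(l) for l in open("log.jsonl")]
def fkR(q,v,s4,s6):
    c=v[0];A=E('z',q[0])*E('y',q[1]+q[2]);B=A*E('y',c)*E('z',s4*q[3])*E('y',-c)*E('y',q[4])
    return A,B,B*E('z',s6*q[5])
def fk(q,v,s4=1,s6=1):
    # v: c, R0(3), d1,a1,L2x?,L2, ex,ez, wx,wz, tx,ty,tz
    A,B,D=fkR(q,v,s4,s6); R=D*Ro.from_rotvec(v[1:4])
    p=np.array([0,0,v[4]])+E('z',q[0]).apply([v[5],0,0])+(E('z',q[0])*E('y',q[1])).apply([0,0,v[6]])+A.apply([v[7],0,v[8]])+B.apply([v[9],0,v[10]])
    return p,R
def res(v,s4,s6,reg=0.003):
    r=[]
    for l in L:
        p,R=fk(l["q"],v,s4,s6); r+=list((p-l["p"])*5)+list((R.inv()*Ro.from_quat(l["r"])).as_rotvec())
    return np.r_[r,reg*(v-V0)]
V0=np.array([0,0,0,0,.364,0,.39,.15,.426,.09,.2])
def fit():
    best=None
    for s4 in(1,-1):
        for s6 in(1,-1):
            for c0 in(0,1.57,-1.57,3.1):
                R0=(fkR(L[0]["q"],[c0],s4,s6)[2].inv()*Ro.from_quat(L[0]["r"])).as_rotvec()
                v=V0.copy();v[0]=c0;v[1:4]=R0
                r=least_squares(res,v,args=(s4,s6))
                if best is None or r.cost<best[0]:best=(r.cost,s4,s6,r.x)
    return best
if __name__=="__main__":
    np.set_printoptions(precision=4,suppress=True)
    b=fit();print(b);print(np.abs(res(b[3],b[1],b[2])[:6*len(L)]).reshape(-1,6).round(4))
E
python3 kin.py
```

```text
(np.float64(0.258890066687555), 1, 1, array([ 0.0067,  1.2071, -1.211 , -1.2103, -0.073 , -0.3618,  0.8537,
       -0.0292,  0.721 ,  0.1421,  0.4363]))
[[0.5801 0.0949 0.017  0.0005 0.0022 0.001 ]
 [0.3838 0.0926 0.0466 0.0006 0.0012 0.0003]
 [0.1008 0.0299 0.0475 0.0001 0.0013 0.0014]
 [0.002  0.0122 0.018  0.0009 0.0022 0.0001]]
```

```bash
python3 - <<'E'
s=open('kin.py').read()
s=s.replace("A.apply([v[7],0,v[8]])+B.apply([v[9],0,v[10]])","A.apply([v[7],v[11],v[8]])+B.apply([v[9],v[12],v[10]])").replace(".09,.2])",".09,.2,0,0])")
open('kin.py','w').write(s)
E
python3 kin.py
```

```text
(np.float64(2.023156419706213e-05), 1, 1, array([-0.    ,  1.2092, -1.2092, -1.2092,  0.1301, -0.    ,  0.5371,
        0.103 ,  0.3508,  0.    ,  0.2575,  0.1175,  0.    ]))
[[0. 0. 0. 0. 0. 0.]
 [0. 0. 0. 0. 0. 0.]
 [0. 0. 0. 0. 0. 0.]
 [0. 0. 0. 0. 0. 0.]]
```

```bash
cat > plan.py <<'E'
from kin import *
_,S4,S6,V=(lambda b:b)(fit())
LO=np.array([-3.11,-.89,.22,-1.42,.17,-2.88])+.06;HI=np.array([3.11,2.33,2.48,4.56,2.85,2.88])-.06
def ik(p,R,q0,n=60):
    f=lambda q:(lambda pr:np.r_[(pr[0]-p)*5,(pr[1].inv()*R).as_rotvec()])(fk(q,V,S4,S6))
    q0=np.clip(q0,LO+1e-3,HI-1e-3)
    r=least_squares(f,q0,bounds=(LO,HI),max_nfev=n,xtol=1e-10)
    return r.x,np.linalg.norm(r.fun)
def toolR(al,sg): # tool axes in cup frame
    y=np.array([np.cos(al),0,-np.sin(al)]);z=np.array([0,sg,0.]);x=np.cross(y,z)
    return Ro.from_matrix(np.c_[x,y,z])
GR=np.array([-.083,0,.105])
def tcp(cp,Rc,al,sg,gr=GR):
    Rt=Rc*toolR(al,sg); return cp+Rc.apply(gr)+Rt.apply([0,.019,0]),Rt
def wristc(q): 
    p,R=fk(q,V,S4,S6); return p-R.apply([0,V[10],0])
SEEDS=[np.array([a,b,c,d,e,f]) for a in(-1.2,-.5,.2) for b,c in((.4,1.3),(.9,1.0),(0,1.9)) for d in(0,1.5,3.1,-1) for e in(.8,1.6,2.3) for f in(-1.5,0,1.5)]
E
python3 - <<'E'
from plan import *
np.set_printoptions(precision=3,suppress=True)
c0=np.array([.4717,-.3107,0]);rng=np.random.default_rng(0)
for al in np.radians([0,20,45,60,75,90,110]):
  for sg in(1,-1):
    p,R=tcp(c0,E('z',0.004),al,sg);sol=[]
    for i in rng.permutation(len(SEEDS))[:60]:
        q,e=ik(p,R,SEEDS[i],40)
        if e<1e-4 and not any(np.abs(q-s).max()<.05 for s in sol):sol.append(q)
    print(np.degrees(al).round(),sg,len(sol),*[np.r_[s,wristc(s)] for s in sol],sep="\n   ")
E
```

```text
0.0
   1
   1
   [-1.468  0.918  2.218  1.669  1.57   1.577  0.15  -0.312  0.105]
0.0
   -1
   1
   [-1.468  0.918  2.218  1.669  1.57  -1.565  0.15  -0.312  0.105]
20.0
   1
   1
   [-1.425  0.667  2.188  1.604  1.196  1.876  0.165 -0.312  0.187]
20.0
   -1
   1
   [-1.425  0.667  2.188  1.604  1.196 -1.265  0.165 -0.312  0.187]
45.0
   1
   1
   [-1.269  0.446  2.042  1.197  0.813  2.499  0.22  -0.312  0.274]
45.0
   -1
   1
   [-1.269  0.446  2.042  1.197  0.813 -0.643  0.22  -0.312  0.274]
60.0
   1
   0
60.0
   -1
   1
   [-1.147  0.397  1.922  0.743  0.741 -0.12   0.269 -0.312  0.312]
75.0
   1
   1
   [-1.024  0.404  1.79   0.304  0.833 -2.792  0.327 -0.311  0.335]
75.0
   -1
   1
   [-1.024  0.404  1.79   0.304  0.833  0.35   0.327 -0.311  0.335]
90.0
   1
   1
   [-0.913  0.455  1.657  0.     1.03  -2.488  0.389 -0.311  0.343]
90.0
   -1
   1
   [-0.913  0.455  1.657 -0.     1.03   0.654  0.389 -0.311  0.343]
110.0
   1
   1
   [-0.794  0.567  1.487 -0.254  1.344 -2.279  0.47  -0.311  0.329]
110.0
   -1
   1
   [-0.794  0.567  1.487 -0.254  1.344  0.862  0.47  -0.311  0.329]
```

```bash
cat > search.py <<'E'
from plan import *
import sys
np.set_printoptions(precision=3,suppress=True)
D=np.array([.477,.034]);dy=.163
def d2w(x,y): c,s=np.cos(dy),np.sin(dy); return D+[c*x-s*y,s*x+c*y]
def cuppose(rimxy,yaw,phi,tau,clear=.085):
    h=np.array([-np.sin(phi),np.cos(phi),0]); Rc=Ro.from_rotvec(h*tau)*E('z',yaw)
    low=max(.09*np.cos(tau)+.04*np.sin(tau),.055*np.sin(tau))
    rim=np.r_[rimxy,clear+low]; return rim-Rc.apply([0,0,.09]),Rc
def inD(p):
    v=p[:2]-D;c,s=np.cos(dy),np.sin(dy);return np.array([c*v[0]+s*v[1],-s*v[0]+c*v[1]])
def clr(q,margin=.055):
    p,R=fk(q,V,S4,S6);b=1
    for s in(.06,.1,.15,.2,.2575):
        x=p-R.apply([0,s,0]);u=inD(x);h=0
        rad=margin if s<.2 else .06
        if -.16<u[0]<.10 and abs(u[1])<.17:h=.055
        if .10<=u[0]<.30 and abs(u[1])<.17:h=.16
        b=min(b,x[2]-rad-h)
    return b
if __name__=="__main__":
    out=[]
    c0=np.array([.4717,-.3107,0])
    G={}
    for ad in(0,20,45,75,90,110):
      al=np.radians(ad)
      for sg in(1,-1):
        p,R=tcp(c0,E('z',0),al,sg);best=None
        for q0 in([-1.3,.5,2,1.3,1,-.7],[-1.3,.5,2,1.3,1,2.3],[-1,.4,1.7,.2,1,.5],[-1,.4,1.7,.2,1,-2.6]):
            q,e=ik(p,R,np.array(q0,float))
            if e<1e-4:best=q
        if best is None:continue
        qq=best;ok=True
        for z in(.04,.08,.12):
            p,R=tcp(c0+[0,0,z],E('z',0),al,sg);qq,e=ik(p,R,qq);ok&=e<1e-3
        if not ok:print("lift fail",ad,sg);continue
        for yd in range(-90,136,15):
            # yaw at a mid place then over tray
            q=qq;ok=True
            for k in np.linspace(0,1,9)[1:]:
                rim=(1-k)*c0[:2]+k*d2w(0,-.02)
                cc,Rc=cuppose(rim,np.radians(yd)*k,0,0,.13);p,R=tcp(cc,Rc,al,sg);q,e=ik(p,R,q)
                if e>1e-3:ok=False;break
            if not ok:continue
            qu=q
            for pd in range(0,360,30):
                q=qu;tm=0;mc=1;
                for td in range(0,141,10):
                    cc,Rc=cuppose(d2w(0,0)-.03*np.array([np.cos(np.radians(pd)),np.sin(np.radians(pd))]),np.radians(yd),np.radians(pd),np.radians(td),.13+(.085-.13)*min(1,td/60));p,R=tcp(cc,Rc,al,sg);q2,e=ik(p,R,q)
                    if e>1e-3 or np.abs(q2-q).max()>1.2:break
                    c=clr(q2)
                    if c<0:break
                    mc=min(mc,c);q=q2;tm=td
                if tm>=120:out.append((tm,mc,ad,sg,yd,pd,q))
    out.sort(key=lambda o:(-o[0],-o[1]))
    for o in out[:25]:print(*o)
    print(len(out))
E
time timeout 570 python3 search.py
```

```text
lift fail 45 1
140 0.07856831552977545 0 -1 120 120 [ 0.286  0.412  1.868 -1.109  0.982  0.481]
140 0.07856831548710455 0 -1 90 90 [ 0.281  0.558  1.56  -0.84   1.418  0.591]
140 0.07585241085981609 0 -1 105 90 [ 0.229  0.664  1.354 -0.728  1.681  0.485]
140 0.0758524108598152 0 -1 45 60 [ 0.27   0.614  1.466 -0.78   1.571  0.884]
140 0.07585241085981503 0 -1 75 90 [ 0.314  0.471  1.778 -1.028  1.156  0.767]
140 0.06623684936631083 20 -1 90 90 [ 0.354  0.692  1.555 -1.081  1.611  0.749]
140 0.06357510080919065 20 -1 75 90 [ 0.396  0.63   1.763 -1.249  1.422  0.997]
140 0.06357510080918946 20 -1 105 90 [ 0.297  0.779  1.359 -0.979  1.823  0.562]
140 0.06357510080918916 20 -1 45 60 [ 0.314  0.762  1.403 -0.959  1.822  0.949]
140 0.05855858084322227 0 -1 60 60 [ 0.185  0.683  1.287 -0.637  1.782  0.773]
140 0.055771248903246466 20 -1 30 60 [ 0.387  0.729  1.584 -1.104  1.672  1.161]
140 0.055223067117308365 0 -1 45 0 [-0.476  0.795  1.247  0.458  2.107  1.493]
140 0.04770363107341977 20 -1 135 120 [ 0.39   0.648  1.711 -1.251  1.427  0.609]
140 0.04515440836864728 45 -1 90 90 [ 0.376  0
[... 262 characters left out ...]
24 -0.409]
140 0.038715483686540535 0 -1 60 0 [-0.587  0.815  1.37   0.614  2.057  1.462]
140 0.03694987139094088 45 -1 105 90 [ 0.327  0.927  1.405 -1.277  2.009  0.632]
140 0.03694987107803931 45 -1 45 60 [ 0.313  0.938  1.368 -1.177  2.113  0.979]
140 0.03402282587631836 20 1 135 180 [-0.942  0.67   2.245  1.426  1.434 -0.865]
140 0.03307426071783847 45 -1 30 60 [ 0.369  0.924  1.515 -1.25   2.021  1.232]
140 0.027178696706440485 20 1 120 180 [-0.914  0.783  2.06   1.277  1.618 -0.695]
140 0.027178696706440263 20 -1 30 330 [-0.737  0.846  1.644  0.833  2.001  1.446]
140 0.027178696706440124 20 -1 60 0 [-0.531  0.959  1.258  0.612  2.352  1.457]
134
real	4m1.070s
user	4m1.340s
sys	0m0.120s
```

```bash
cat > mv.py <<'E'
from plan import *
from rig import get_obs
np.set_printoptions(precision=4,suppress=True)
def rows(p0,R0,p1,R1,n,vmax=True):
    rv=(R0.inv()*R1).as_rotvec()/n; r=np.degrees(rv)
    r=np.round(r,2); rr=Ro.from_rotvec(np.radians(r)); M=np.zeros((3,3));Rk=R0
    for k in range(n): M+=Rk.as_matrix(); Rk=Rk*rr
    d=np.round(np.linalg.solve(M,p1-p0),4)
    e=p0+M@d-p1
    print(f"{n} x",[*d.tolist(),*r.tolist()],"| shift/row",round(np.linalg.norm(d)*1000,1),"turn",round(np.linalg.norm(r),2),"err mm",(e*1000).round(1),"ang",np.degrees((Rk.inv()*R1).magnitude()).round(2))
    return p0+M@d,Rk
def now():
    o=get_obs();return np.array(o["tool_pos"]),Ro.from_quat(o["ee_rot"]),np.array(o["qpos"])
def check(p0,R0,p1,R1,q,n):
    rv=(R0.inv()*R1).as_rotvec()/n;M=np.zeros((3,3));Rk=R0
    for k in range(n): M+=Rk.as_matrix(); Rk=Rk*Ro.from_rotvec(rv)
    d=np.linalg.solve(M,p1-p0);p=p0;Rk=R0;mx=0;ee=0
    for k in range(n):
        p=p+Rk.apply(d);Rk=Rk*Ro.from_rotvec(rv);q2,e=ik(p,Rk,q);mx=max(mx,np.abs(q2-q).max()*12);ee=max(ee,e);q=q2
    print("max joint speed %.2f iktol %.4f"%(mx,ee),"q",q,"wrist",wristc(q));return q
E
python3 - <<'E'
from mv import *
p,R,q=now();al=np.radians(45)
print(fk(q,V,S4,S6)[0]-p)
pg,Rg=tcp(np.array([.4717,-.3107,0]),E('z',.004),al,-1)
pp=pg-Rg.apply([0,.12,0]);print(pg,pp)
rows(p,R,pp,Rg,15);check(p,R,pp,Rg,q,15)
E
```

```text
[-0.  0. -0.]
[ 0.4021 -0.311   0.0916] [ 0.3173 -0.3113  0.1764]
15 x [-0.0061, 0.0085, -0.0137, 0.45, 0.57, 0.02] | shift/row 17.2 turn 0.73 err mm [-0.8 -0.2  0.1] ang 0.07
max joint speed 0.63 iktol 0.0000 q [-1.5147  0.2009  2.0367  0.9243  1.0857 -0.4799] wrist [ 0.1352 -0.312   0.3585]
```

Request:
drive_tool([
  [-0.0061,0.0085,-0.0137,0.45,0.57,0.02,0.0854],
  [-0.0061,0.0085,-0.0137,0.45,0.57,0.02,0.0854],
  [-0.0061,0.0085,-0.0137,0.45,0.57,0.02,0.0854],
  [-0.0061,0.0085,-0.0137,0.45,0.57,0.02,0.0854],
  [-0.0061,0.0085,-0.0137,0.45,0.57,0.02,0.0854],
  [-0.0061,0.0085,-0.0137,0.45,0.57,0.02,0.0854],
  [-0.0061,0.0085,-0.0137,0.45,0.57,0.02,0.0854],
  [-0.0061,0.0085,-0.0137,0.45,0.57,0.02,0.0854],
])

```text
t: 2.73
tool_pos: [0.2515, -0.4097, 0.1909]
ee_rot: [0.234, 0.66, -0.647, 0.301]
force: [-0.5, -0.1, 0.3]
grip_width: 0.999
```

Request:
drive_tool([
  [-0.0061,0.0085,-0.0137,0.45,0.57,0.02,0.0854],
  [-0.0061,0.0085,-0.0137,0.45,0.57,0.02,0.0854],
  [-0.0061,0.0085,-0.0137,0.45,0.57,0.02,0.0854],
  [-0.0061,0.0085,-0.0137,0.45,0.57,0.02,0.0854],
  [-0.0061,0.0085,-0.0137,0.45,0.57,0.02,0.0854],
  [-0.0061,0.0085,-0.0137,0.45,0.57,0.02,0.0854],
  [-0.0061,0.0085,-0.0137,0.45,0.57,0.02,0.0854],
  [0,0,0,0,0,0,0.0854],
])

```text
t: 3.4
tool_pos: [0.3188, -0.3079, 0.1773]
ee_rot: [-0.265, -0.653, 0.655, -0.274]
force: [0.8, 1.1, 0.6]
grip_width: 0.998
```

```bash
python3 log.py
python3 - <<'E'
from rig import camera
import cv2,pickle
c=camera("wrist");cv2.imwrite("pics/w1.png",c["image"]);pickle.dump(c,open("w1.pkl","wb"))
c=camera("scene");cv2.imwrite("pics/s1.png",c["image"][150:330,20:260]);cv2.imwrite("pics/s1.png",cv2.resize(c["image"][130:330,20:260],None,fx=3,fy=3))
E
```

```text
3.4 [-1.5072  0.1938  2.0401  0.9223  1.0809 -0.4817] [ 0.3188 -0.3079  0.1773] [0.8393 1.115  0.5652] 0.9979860433641374
[[-0.7095  0.7046  0.0111]
 [-0.0136  0.002  -0.9999]
 [-0.7045 -0.7096  0.0082]]
```

View pics/w1.png

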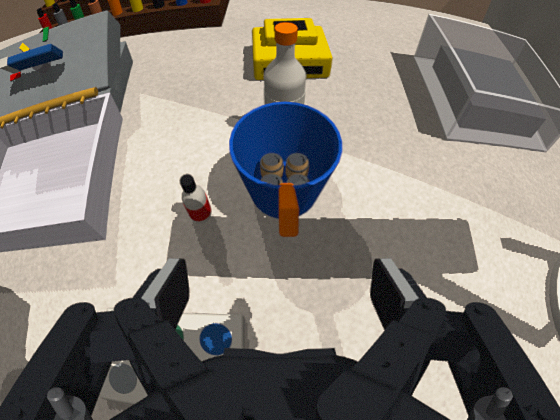

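View pics/s1.png

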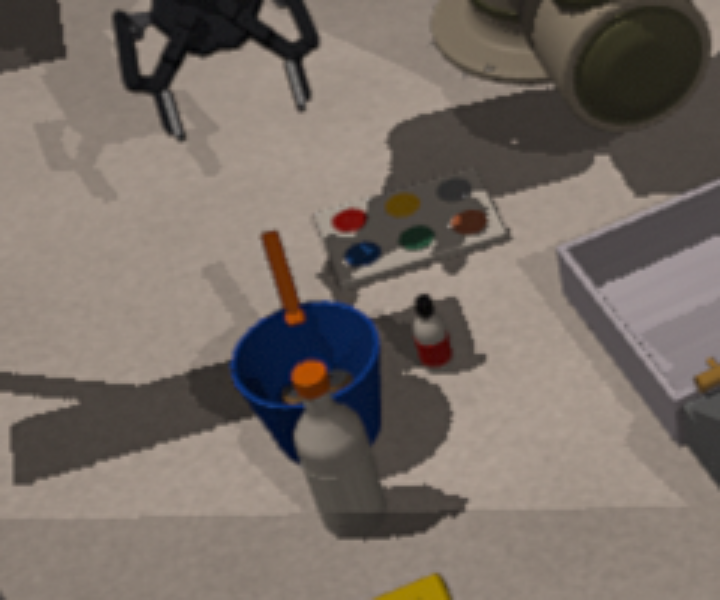

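```bash
cat >> h.py <<'E'
def fish(c,X):
    X=np.atleast_2d(X)@c["R"].T+c["t"];r=np.hypot(X[:,0],X[:,1]);th=np.arctan2(r,X[:,2])
    return c["mtx"][:2,2]+c["mtx"][0,0]*(th/r)[:,None]*X[:,:2]
E
python3 - <<'E'
from h import *
c=pickle.load(open("w1.pkl","rb"))
im=cv2.resize(c["image"][80:260,200:380],None,fx=3.3,fy=3.3,interpolation=2)
from ov import model
for l in model([.477,.034,.163],[.4717,-.3107,.004],[.47,.336]):
    p=(fish(c,l)+.5-[200,80])*3.3-.5
    cv2.polylines(im,[np.round(p*8).astype(int).reshape(-1,1,2)],False,(0,255,0),1,cv2.LINE_AA,3)
cv2.imwrite("pics/w1o.png",im)
E
```

```text
(no output)
```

View pics/w1o.png

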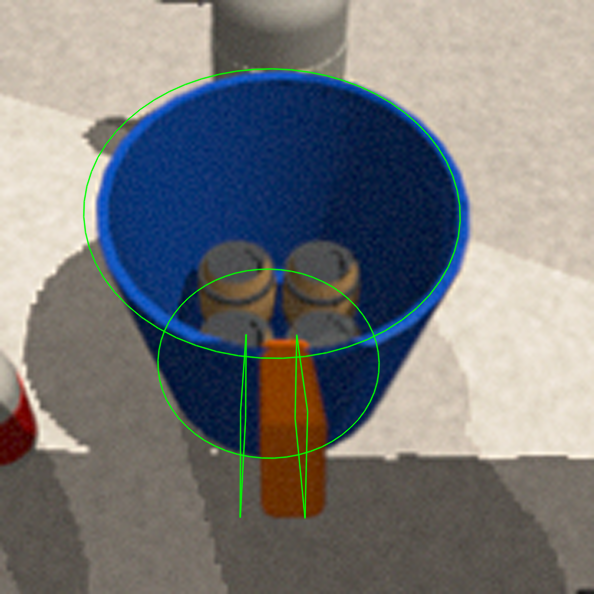

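Run:
```python
from h import *
c=pickle.load(open("w1.pkl","rb"));T,S=C["top"],C["scene"]
th=np.linspace(0,2*np.pi,200);rim=np.c_[.055*np.cos(th),.055*np.sin(th),0*th+.09]
ex=lambda a:np.r_[a.min(0),a.max(0)]
tip=[[-.103,y,.125] for y in(.007,-.007)]
W=lambda x,y:np.array([200+x/3.3,80+y/3.3])
d=.0085 ; bot=[[-.103-d,y,.125-d] for y in(.007,-.007)]
def fw(p):
    return np.r_[ex(fish(c,pose(p,rim)))-np.r_[W(98,72),W(469,352)],(fish(c,pose(p,bot))-[W(262,516),W(325,516)]).ravel()*2]
def ft(p):
    return np.r_[ex(proj(T,pose(p,rim)))-np.r_[360+222/4,170+130/4,360+415/4,170+320/4]]
def fs(p):
    return ex(proj(S,pose(p,rim)))-np.r_[70+109/4,190+161/4,70+308/4,190+304/4]
for n,f in(("w",fw),("all",lambda p:np.r_[fw(p),ft(p),fs(p)]),("t",lambda p:ft(np.r_[p[:2],0])),("s",lambda p:fs(np.r_[p[:2],0]))):
    r=least_squares(f,[.47,-.31,0]);print(n,r.x,r.fun.round(1))
```

```text
w [ 0.47180919 -0.31461496  0.01275265] [-0.8 -1.5  0.8  1.4 -0.5 -0.1  0.5 -0.1]
all [ 0.471732   -0.3135134   0.02259466] [-1.9 -1.4 -0.3  1.5 -0.5  0.2  0.5 -0.2  0.7 -1.7  1.3 -0.5 -1.7  0.
 -1.3  0.6]
t [ 0.4694088  -0.31114075  0.        ] [-0.3 -0.6  0.3  0.6]
s [ 0.47208376 -0.31022649  0.        ] [-0.2 -0.3  0.2  0.2]
```

Run:
```python
from mv import *
p,R,q=now();al=np.radians(45)
pg,Rg=tcp(np.array([.4715,-.3140,0]),E('z',.015),al,-1)
print(pg)
rows(p,R,pg,Rg,8);check(p,R,pg,Rg,q,8)
```

```text
[ 0.4019 -0.315   0.0916]
8 x [0.0002, 0.015, 0.0006, -0.09, 0.03, 0.02] | shift/row 15.0 turn 0.1 err mm [-0.3 -0.3  0.2] ang 0.05
max joint speed 0.48 iktol 0.0000 q [-1.2744  0.4503  2.0294  1.1801  0.8252 -0.6372] wrist [ 0.2199 -0.3178  0.2736]
```

Request:
drive_tool([
  [0.0002,0.015,0.0006,-0.09,0.03,0.02,0.0854],
  [0.0002,0.015,0.0006,-0.09,0.03,0.02,0.0854],
  [0.0002,0.015,0.0006,-0.09,0.03,0.02,0.0854],
  [0.0002,0.015,0.0006,-0.09,0.03,0.02,0.0854],
  [0.0002,0.015,0.0006,-0.09,0.03,0.02,0.06],
  [0.0002,0.015,0.0006,-0.09,0.03,0.02,0.05],
  [0.0002,0.015,0.0006,-0.09,0.03,0.02,0.04],
  [0.0002,0.015,0.0006,-0.09,0.03,0.02,0.04],
], newtons=60)

```text
t: 4.17
tool_pos: [0.4022, -0.3171, 0.0912]
ee_rot: [0.267, 0.655, -0.651, 0.276]
force: [-0.5, -1.0, 0.2]
grip_width: 0.474
```

```bash
python3 log.py
python3 - <<'E'
from rig import camera
import cv2
c=camera("wrist");cv2.imwrite("pics/w2.png",c["image"])
E
```

```text
4.1667 [-1.2763  0.4536  2.0264  1.1829  0.8268 -0.6388] [ 0.4022 -0.3171  0.0912] [-0.4796 -1.0056  0.1819] 0.4737578232639366
[[-0.7053  0.7088  0.013 ]
 [-0.0088  0.0096 -0.9999]
 [-0.7089 -0.7053 -0.0005]]
```

View pics/w2.png

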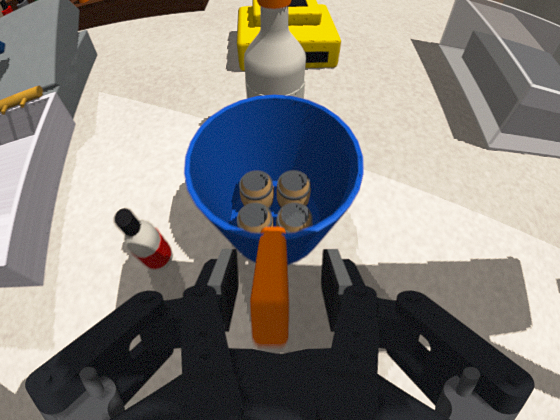

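Request:
drive_tool([
  [0,0,-0.0035,0,0,0,0.04],
  [0,0,0,0,0,0,0.02],
  [0,0,0,0,0,0,0.0],
  [0,0,0,0,0,0,0.0],
  [0,0,0,0,0,0,0.0],
  [0,0,0,0,0,0,0.0],
], newtons=80)

```text
t: 4.72
tool_pos: [0.4013, -0.3128, 0.0924]
ee_rot: [0.268, 0.654, -0.651, 0.276]
force: [-6.1, -0.3, 5.9]
grip_width: 0.153
```

```bash
python3 log.py
python3 - <<'E'
from rig import camera
import cv2
c=camera("wrist");cv2.imwrite("pics/w3.png",c["image"])
E
```

```text
4.7167 [-1.2758  0.447   2.0375  1.1898  0.8246 -0.6452] [ 0.4013 -0.3128  0.0924] [-6.1466 -0.2756  5.8609] 0.1534247552959581
[[-0.7043  0.7099  0.0113]
 [-0.0077  0.0083 -0.9999]
 [-0.7099 -0.7043 -0.0004]]
```

View pics/w3.png

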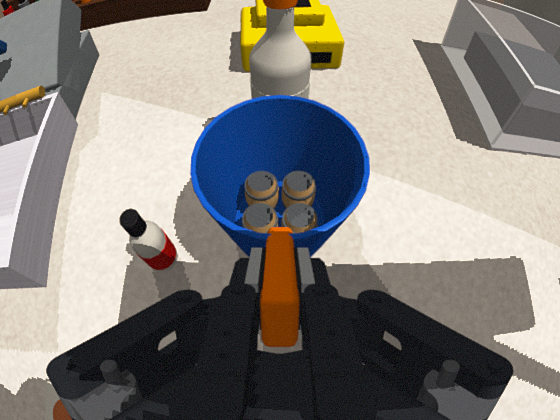

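```bash
cat > cupm.py <<'E'
from mv import *
from search import cuppose,d2w,clr,inD
import json
# cup in tool frame (fixed after grasp)
_p=np.array([.4013,-.3128,.0924]);_R=Ro.from_quat(L[-1]["r"])
_c=np.array([.4715,-.3130,0.]);_Rc=E('z',.012)
CT=_R.inv().apply(_c-_p);CRT=_R.inv()*_Rc
def tool_for(c,Rc):
    R=Rc*CRT.inv(); return c-R.apply(CT),R
def cup_now():
    p,R,q=now(); return p+R.apply(CT),R*CRT
E
python3 - <<'E'
from cupm import *
p,R,q=now()
cs=[]
def step(c,Rc,n,lab):
    global p,R,q
    p1,R1=tool_for(c,Rc);print(lab,"cup",c,"tcp",p1);rows(p,R,p1,R1,n);q=check(p,R,p1,R1,q,n);print("clr",clr(q));p,R=p1,R1
step(np.array([.462,-.313,.13]),E('z',.012),10,"lift")
for yd,pd in((45,60),(90,90),(30,60)):
    ps,Rs,qs=p,R,q
    y,f=np.radians(yd),np.radians(pd)
    rim=d2w(0,0)-.03*np.array([np.cos(f),np.sin(f)])
    print("=====",yd,pd)
    c,Rc=cuppose(rim,y,f,0,.13);step(c,Rc,16,"over")
    for td in(60,100,135):
        c,Rc=cuppose(rim,y,f,np.radians(td),.085);step(c,Rc,8,f"tilt{td}")
    p,R,q=ps,Rs,qs
E
```

```text
lift cup [ 0.462 -0.313  0.13 ] tcp [ 0.392 -0.313  0.222]
10 x [-0.0086, -0.0098, -0.0, 0.0, 0.0, -0.0] | shift/row 13.0 turn 0.0 err mm [ 0.5 -0.2  0.1] ang 0.01
max joint speed 0.63 iktol 0.0000 q [-1.301  0.181  1.874  0.905  1.06  -0.198] wrist [ 0.209 -0.315  0.404]
clr 0.20965779064697992
===== 45 60
over cup [0.462 0.008 0.13 ] tcp [ 0.412 -0.041  0.222]
16 x [-0.0053, 0.0054, -0.0158, -1.97, -1.95, -0.0] | shift/row 17.5 turn 2.77 err mm [-0.   0.7 -0.4] ang 0.06
max joint speed 0.31 iktol 0.0000 q [-0.907  0.097  1.983  0.821  1.299 -0.451] wrist [ 0.282 -0.17   0.404]
clr 0.15465779067371604
tilt60 cup [ 0.423 -0.059  0.12 ] tcp [ 0.43  -0.01   0.224]
8 x [-0.0044, 0.0012, -0.0011, 1.37, -1.38, -7.24] | shift/row 4.7 turn 7.5 err mm [-0.3  0.1 -0.2] ang 0.03
max joint speed 2.01 iktol 0.0000 q [-0.105  0.188  1.643 -0.341  1.265  0.676] wrist [0.423 0.073 0.468]
clr 0.1710810469205306
tilt100 cup [ 0.418 -0.069  0.155] tcp [0.452 0.03  0.205]
8 x [-0.0061, -0.0011, -0.0009, 0.92, -0.92, -4.83] | shift/row 6.3 turn 5.0 err mm [ 0.  -0.6 -0. ] ang 0.04
max joint speed 0.94 i
[... 2102 characters left out ...]
.0000 q [-0.007  0.15   1.765 -0.513  1.106  1.049] wrist [0.377 0.115 0.446]
clr 0.16110234445914906
tilt100 cup [ 0.418 -0.069  0.155] tcp [0.437 0.037 0.198]
8 x [-0.0054, -0.001, -0.0018, 1.76, -1.78, -4.33] | shift/row 5.8 turn 5.0 err mm [-0.1 -0.   0.2] ang 0.05
max joint speed 0.89 iktol 0.0000 q [ 0.292  0.53   1.591 -0.94   1.608  1.264] wrist [0.461 0.261 0.322]
clr 0.11708155525888059
tilt135 cup [ 0.43  -0.047  0.188] tcp [0.453 0.064 0.165]
8 x [-0.0051, -0.0025, -0.0011, 1.54, -1.55, -3.79] | shift/row 5.8 turn 4.37 err mm [-0.4 -0.1  0. ] ang 0.05
max joint speed 0.61 iktol 0.0000 q [ 0.371  0.873  1.518 -1.209  1.972  1.24 ] wrist [0.494 0.318 0.148]
clr 0.048471973869439154
```

Request:
drive_tool([
  [-0.0086,-0.0098,0,0,0,0,0],
  [-0.0086,-0.0098,0,0,0,0,0],
  [-0.0086,-0.0098,0,0,0,0,0],
  [-0.0086,-0.0098,0,0,0,0,0],
  [-0.0086,-0.0098,0,0,0,0,0],
  [-0.0086,-0.0098,0,0,0,0,0],
  [-0.0086,-0.0098,0,0,0,0,0],
  [-0.0086,-0.0098,0,0,0,0,0],
])

```text
t: 5.43
tool_pos: [0.3939, -0.3123, 0.1962]
ee_rot: [0.268, 0.655, -0.651, 0.275]
force: [-0.2, 0.4, -2.6]
grip_width: 0.154
```

Request:
drive_tool([
  [-0.0086,-0.0098,0,0,0,0,0],
  [-0.0086,-0.0098,0,0,0,0,0],
  [0,0,0,0,0,0,0],
])

```text
t: 5.68
tool_pos: [0.3925, -0.3131, 0.2236]
ee_rot: [0.268, 0.654, -0.652, 0.276]
force: [-0.2, -0.6, -2.2]
grip_width: 0.159
```

Run:
```python
from cupm import *
from rig import camera
import cv2
c=camera("wrist");cv2.imwrite("pics/w4.png",c["image"])
c=camera("scene");cv2.imwrite("pics/s4.png",c["image"])
p,R,q=now();print(p,get_obs()["force"],get_obs()["grip_width"],"cup",cup_now()[0])
def step(c,Rc,n,lab):
    global p,R,q
    p1,R1=tool_for(c,Rc);print(lab,"cup",c,"tcp",p1);rows(p,R,p1,R1,n);q=check(p,R,p1,R1,q,n);print("clr",clr(q));p,R=p1,R1
rim=d2w(0,-.04);f=np.pi/2
c,Rc=cuppose(rim,f,f,0,.13);step(c,Rc,20,"over")
for td,n in((45,10),(90,12),(128,10)):
    c,Rc=cuppose(rim,f,f,np.radians(td),.10);step(c,Rc,n,f"tilt{td}")
```

```text
[ 0.392 -0.313  0.221] [-0.116  0.117 -2.778] 0.15412920323513737 cup [ 0.462 -0.313  0.129]
over cup [ 0.483 -0.005  0.13 ] tcp [ 0.482 -0.076  0.222]
20 x [-0.0089, 0.0089, -0.0062, -3.17, -3.15, -0.0] | shift/row 14.0 turn 4.47 err mm [-0.9 -0.   0.2] ang 0.1
max joint speed 0.48 iktol 0.0000 q [-0.708  0.452  1.443  0.585  1.786 -0.742] wrist [ 0.482 -0.258  0.404]
clr 0.1546577906463601
tilt45 cup [ 0.483 -0.069  0.128] tcp [ 0.482 -0.053  0.243]
10 x [-0.003, -0.001, -0.0, 0.0, -0.0, -4.5] | shift/row 3.2 turn 4.5 err mm [0.  0.1 0.3] ang 0.03
max joint speed 0.87 iktol 0.0000 q [-0.357  0.258  1.446  0.004  1.439 -0.357] wrist [ 0.482 -0.054  0.501]
clr 0.19325408910103448
tilt90 cup [ 0.483 -0.095  0.155] tcp [ 0.482 -0.003  0.225]
12 x [-0.0046, -0.0001, -0.0, 0.0, -0.0, -3.75] | shift/row 4.6 turn 3.75 err mm [0.  0.5 0.4] ang 0.03
max joint speed 0.83 iktol 0.0000 q [ 0.124  0.396  1.528 -0.787  1.406  0.337] wrist [0.482 0.178 0.408]
clr 0.15778689878304425
tilt128 cup [ 0.483 -0.076  0.199] tcp [0.482 0.04  0.197]
10 x [-0.0046, -0.0025, -0.0, 0.0, -0.0, -3.8] | shift/row 5.2 turn 3.8 err mm [ 0.   0.2 -0.2] ang 0.03
max joint speed 0.69 iktol 0.0000 q [ 0.34   0.716  1.559 -1.251  1.742  0.755] wrist [0.482 0.295 0.23 ]
clr 0.09472379927239075
```

View pics/w4.png

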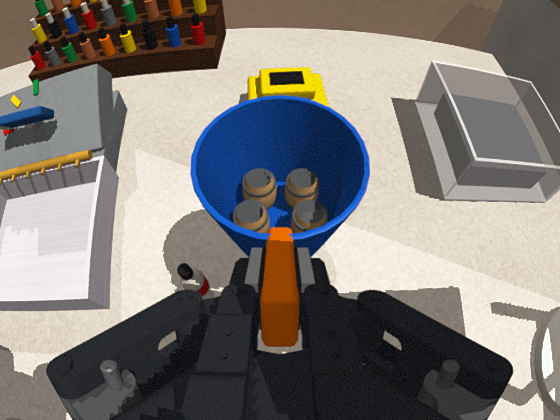

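View pics/s4.png

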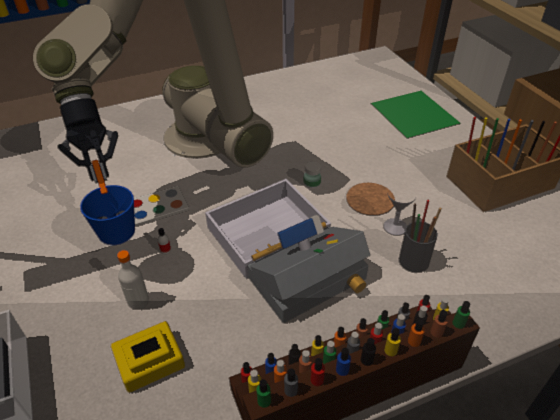

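Request:
drive_tool([
  [-0.0089,0.0089,-0.0062,-3.17,-3.15,0,0],
  [-0.0089,0.0089,-0.0062,-3.17,-3.15,0,0],
  [-0.0089,0.0089,-0.0062,-3.17,-3.15,0,0],
  [-0.0089,0.0089,-0.0062,-3.17,-3.15,0,0],
  [-0.0089,0.0089,-0.0062,-3.17,-3.15,0,0],
  [-0.0089,0.0089,-0.0062,-3.17,-3.15,0,0],
  [-0.0089,0.0089,-0.0062,-3.17,-3.15,0,0],
  [-0.0089,0.0089,-0.0062,-3.17,-3.15,0,0],
])

```text
t: 6.45
tool_pos: [0.4742, -0.2374, 0.2209]
ee_rot: [0.053, 0.706, -0.533, 0.463]
force: [-0.4, -0.5, -2.2]
grip_width: 0.156
```

Request:
drive_tool([
  [-0.0089,0.0089,-0.0062,-3.17,-3.15,0,0],
  [-0.0089,0.0089,-0.0062,-3.17,-3.15,0,0],
  [-0.0089,0.0089,-0.0062,-3.17,-3.15,0,0],
  [-0.0089,0.0089,-0.0062,-3.17,-3.15,0,0],
  [-0.0089,0.0089,-0.0062,-3.17,-3.15,0,0],
  [-0.0089,0.0089,-0.0062,-3.17,-3.15,0,0],
  [-0.0089,0.0089,-0.0062,-3.17,-3.15,0,0],
  [-0.0089,0.0089,-0.0062,-3.17,-3.15,0,0],
])

```text
t: 7.12
tool_pos: [0.4963, -0.1291, 0.2215]
ee_rot: [-0.166, 0.688, -0.365, 0.605]
force: [-0.9, -0.8, -1.9]
grip_width: 0.15
```

Request:
drive_tool([
  [-0.0089,0.0089,-0.0062,-3.17,-3.15,0,0],
  [-0.0089,0.0089,-0.0062,-3.17,-3.15,0,0],
  [-0.0089,0.0089,-0.0062,-3.17,-3.15,0,0],
  [-0.0089,0.0089,-0.0062,-3.17,-3.15,0,0],
  [0,0,0,0,0,0,0],
])

```text
t: 7.53
tool_pos: [0.4816, -0.0739, 0.222]
ee_rot: [-0.271, 0.654, -0.266, 0.655]
force: [0.4, 0.7, -3.3]
grip_width: 0.155
```

```bash
python3 log.py
python3 - <<'E'
from cupm import *
p,R,q=now();print("cup",cup_now()[0],cup_now()[1].as_rotvec())
def step(c,Rc,n,lab):
    global p,R,q
    p1,R1=tool_for(c,Rc);print(lab,"cup",c,"tcp",p1);rows(p,R,p1,R1,n);q=check(p,R,p1,R1,q,n);print("clr",clr(q));p,R=p1,R1
rim=d2w(0,-.04);f=np.pi/2
for td,n in((45,8),(90,12),(128,12)):
    c,Rc=cuppose(rim,f,f,np.radians(td),.10);step(c,Rc,n,f"tilt{td}")
from rig import camera
import cv2
c=camera("scene");cv2.imwrite("pics/s5.png",c["image"])
E
```

```text
7.5333 [-0.7058  0.4534  1.4441  0.5841  1.7885 -0.7461] [ 0.4816 -0.0739  0.222 ] [ 0.4326  0.7082 -3.2745] 0.15460918822386382
[[ 0.004  -0.0055  1.    ]
 [-0.7021  0.7121  0.0067]
 [-0.7121 -0.7021 -0.001 ]]
cup [ 0.552 -0.074  0.13 ] [ 0.    -0.     0.012]
tilt45 cup [ 0.483 -0.069  0.128] tcp [ 0.482 -0.053  0.243]
8 x [-0.0035, -0.0013, 0.0009, -10.58, -4.27, -4.4] | shift/row 3.8 turn 12.23 err mm [ 0.   0.3 -0.2] ang 0.04
max joint speed 2.18 iktol 0.0000 q [-0.066  0.682  1.103 -0.707  2.161 -1.437] wrist [0.666 0.074 0.372]
clr 0.10304676372435559
tilt90 cup [ 0.483 -0.095  0.155] tcp [ 0.482 -0.003  0.225]
12 x [-0.0024, -0.0023, 0.0032, -2.63, 2.67, -0.02] | shift/row 4.6 turn 3.75 err mm [-0.4  0.5 -0. ] ang 0.03
max joint speed 0.54 iktol 0.0000 q [ 0.089  0.873  1.162 -1.069  2.331 -0.896] wrist [0.666 0.178 0.226]
clr 0.005803864631744093
tilt128 cup [ 0.483 -0.076  0.199] tcp [0.482 0.04  0.197]
12 x [-0.003, -0.0029, 0.0012, -2.22, 2.25, -0.02] | shift/row 4.3 turn 3.16 err mm [-0.4 -0.  -0.2] ang 0.08
max joint speed 0.47 iktol 0.0000 q [ 0.097  1.072  1.177 -1.282  2.613 -0.462] wrist [0.666 0.183 0.086]
clr -0.13350877235666328
```

View pics/s5.png

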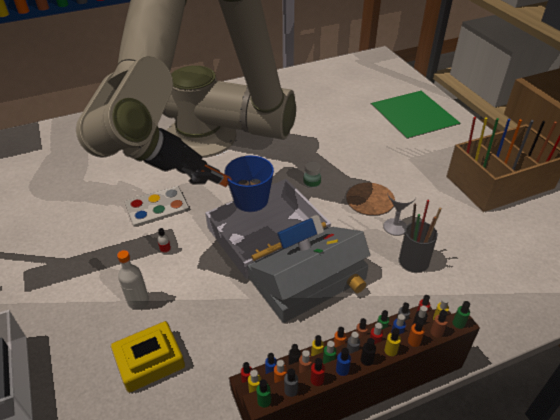

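```bash
sed -i 's/L\[-1\]\["r"\]/[l for l in L if abs(l["t"]-4.7167)<.01][0]["r"]/' cupm.py
python3 - <<'E'
from cupm import *
p,R,q=now();print(fk(q,V,S4,S6)[0]-p,"cup",cup_now()[0],cup_now()[1].as_rotvec())
def step(c,Rc,n,lab):
    global p,R,q
    p1,R1=tool_for(c,Rc);print(lab,"cup",c,"tcp",p1);rows(p,R,p1,R1,n);q=check(p,R,p1,R1,q,n);print("clr",clr(q));p,R=p1,R1
rim=d2w(0,-.04);f=np.pi/2
for td,n in((45,8),(90,12),(128,12)):
    c,Rc=cuppose(rim,f,f,np.radians(td),.10);step(c,Rc,n,f"tilt{td}")
E
```

```text
[-0. -0.  0.] cup [ 0.483 -0.005  0.13 ] [ 0.002 -0.001  1.574]
tilt45 cup [ 0.483 -0.069  0.128] tcp [ 0.482 -0.053  0.243]
8 x [-0.0037, -0.0013, 0.0001, 0.02, 0.02, -5.64] | shift/row 3.9 turn 5.64 err mm [0.3 0.1 0.4] ang 0.04
max joint speed 1.08 iktol 0.0000 q [-0.357  0.258  1.446  0.004  1.439 -0.357] wrist [ 0.482 -0.054  0.501]
clr 0.19325408910838776
tilt90 cup [ 0.483 -0.095  0.155] tcp [ 0.482 -0.003  0.225]
12 x [-0.0046, -0.0001, -0.0, 0.0, -0.0, -3.75] | shift/row 4.6 turn 3.75 err mm [0.  0.5 0.4] ang 0.03
max joint speed 0.83 iktol 0.0000 q [ 0.124  0.396  1.528 -0.787  1.406  0.337] wrist [0.482 0.178 0.408]
clr 0.15778689878303165
tilt128 cup [ 0.483 -0.076  0.199] tcp [0.482 0.04  0.197]
12 x [-0.0038, -0.0021, -0.0, 0.0, -0.0, -3.17] | shift/row 4.3 turn 3.17 err mm [ 0.   0.1 -0.1] ang 0.05
max joint speed 0.58 iktol 0.0000 q [ 0.34   0.716  1.559 -1.251  1.742  0.755] wrist [0.482 0.295 0.23 ]
clr 0.09472379927238966
```

Request:
drive_tool([
  [-0.0037,-0.0013,0,0,0,-5.64,0],
  [-0.0037,-0.0013,0,0,0,-5.64,0],
  [-0.0037,-0.0013,0,0,0,-5.64,0],
  [-0.0037,-0.0013,0,0,0,-5.64,0],
  [-0.0037,-0.0013,0,0,0,-5.64,0],
  [-0.0037,-0.0013,0,0,0,-5.64,0],
  [-0.0037,-0.0013,0,0,0,-5.64,0],
  [-0.0037,-0.0013,0,0,0,-5.64,0],
])

```text
t: 8.25
tool_pos: [0.4819, -0.0547, 0.2447]
ee_rot: [0.499, -0.5, 0.501, -0.5]
force: [-0.3, -0.0, -2.3]
grip_width: 0.157
```

Request:
drive_tool([
  [-0.0046,-0.0001,0,0,0,-3.75,0],
  [-0.0046,-0.0001,0,0,0,-3.75,0],
  [-0.0046,-0.0001,0,0,0,-3.75,0],
  [-0.0046,-0.0001,0,0,0,-3.75,0],
  [-0.0046,-0.0001,0,0,0,-3.75,0],
  [-0.0046,-0.0001,0,0,0,-3.75,0],
  [-0.0046,-0.0001,0,0,0,-3.75,0],
  [-0.0046,-0.0001,0,0,0,-3.75,0],
])

```text
t: 8.92
tool_pos: [0.4817, -0.0186, 0.2364]
ee_rot: [0.612, -0.354, 0.612, -0.354]
force: [0.8, -0.7, -2.2]
grip_width: 0.154
```

Request:
drive_tool([
  [-0.0046,-0.0001,0,0,0,-3.75,0],
  [-0.0046,-0.0001,0,0,0,-3.75,0],
  [-0.0046,-0.0001,0,0,0,-3.75,0],
  [-0.0046,-0.0001,0,0,0,-3.75,0],
  [0,0,0,0,0,0,0],
  [0,0,0,0,0,0,0],
])

```text
t: 9.42
tool_pos: [0.4817, -0.0032, 0.2257]
ee_rot: [0.653, -0.272, 0.652, -0.273]
force: [0.2, -0.4, -1.9]
grip_width: 0.153
```

Run:
```python
from cupm import *
p,R,q=now();c,Rc=cup_now();print(p,get_obs()["force"],"cup",c,"tilt",np.degrees(np.arccos(Rc.as_matrix()[2,2])))
from rig import camera
import cv2
c=camera("scene");cv2.imwrite("pics/s6.png",cv2.resize(c["image"][120:320,180:420],None,fx=3,fy=3))
```

```text
[ 0.482 -0.003  0.226] [ 0.166 -0.434 -1.9  ] cup [ 0.483 -0.095  0.155] tilt 89.89623714043532
```

View pics/s6.png

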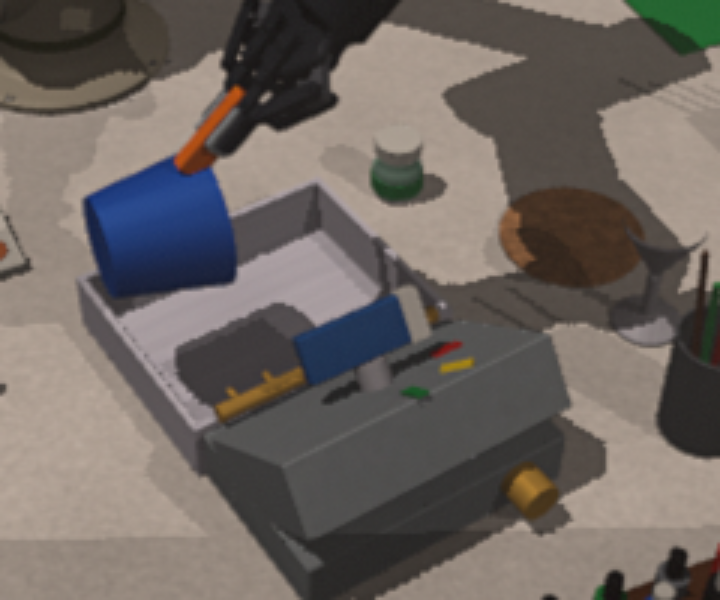

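Request:
drive_tool([
  [-0.0038,-0.0021,0,0,0,-3.17,0],
  [-0.0038,-0.0021,0,0,0,-3.17,0],
  [-0.0038,-0.0021,0,0,0,-3.17,0],
  [-0.0038,-0.0021,0,0,0,-3.17,0],
  [-0.0038,-0.0021,0,0,0,-3.17,0],
  [-0.0038,-0.0021,0,0,0,-3.17,0],
  [-0.0038,-0.0021,0,0,0,-3.17,0],
  [-0.0038,-0.0021,0,0,0,-3.17,0],
])

```text
t: 10.13
tool_pos: [0.482, 0.0267, 0.2116]
ee_rot: [0.696, -0.122, 0.697, -0.122]
force: [-0.4, 0.7, -2.2]
grip_width: 0.155
```

Request:
drive_tool([
  [-0.0038,-0.0021,0,0,0,-3.17,0],
  [-0.0038,-0.0021,0,0,0,-3.17,0],
  [-0.0038,-0.0021,0,0,0,-3.17,0],
  [-0.0038,-0.0021,0,0,0,-3.17,0],
  [0,0,0,0,0,0,0],
  [0,0,0,0,0,0,0],
  [0,0,0,0,0,0,0],
  [0,0,0,0,0,0,0],
])

```text
t: 10.8
tool_pos: [0.4819, 0.0389, 0.1996]
ee_rot: [0.705, -0.045, 0.706, -0.045]
force: [-0.2, -0.1, -1.4]
grip_width: 0.153
```

Run:
```python
from cupm import *
p,R,q=now();c,Rc=cup_now();print(p,q,get_obs()["force"],"cup",c,"tilt",np.degrees(np.arccos(Rc.as_matrix()[2,2])))
from rig import camera
import cv2
c=camera("scene");cv2.imwrite("pics/s7.png",cv2.resize(c["image"][120:320,180:420],None,fx=3,fy=3))
c=camera("top");cv2.imwrite("pics/t7.png",cv2.resize(c["image"][100:300,120:360],None,fx=3,fy=3))
```

```text
[0.482 0.039 0.2  ] [ 0.339  0.711  1.561 -1.252  1.742  0.752] [-0.208 -0.09  -1.352] cup [ 0.483 -0.077  0.201] tilt 127.9691652880469
```

View pics/s7.png

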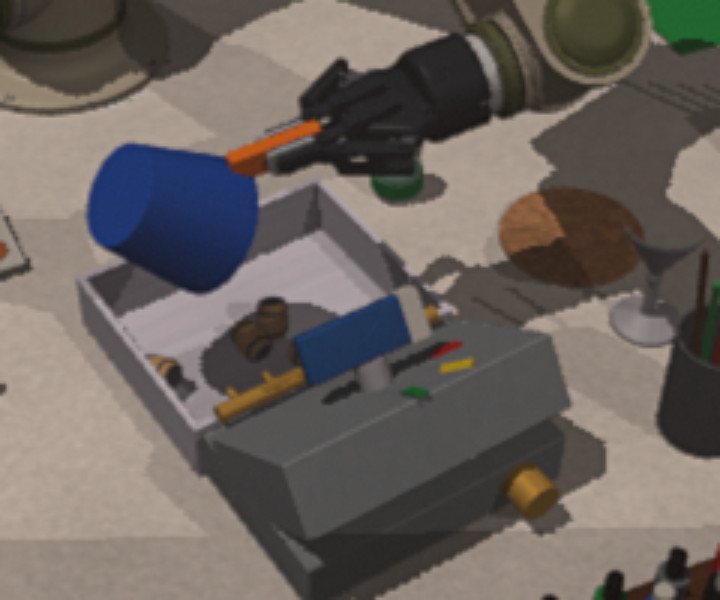

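View pics/t7.png

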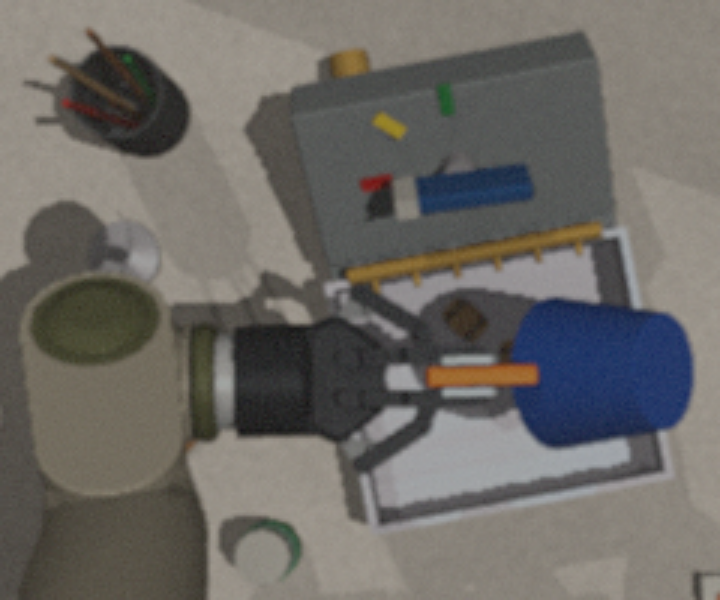

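Run:
```python
from cupm import *
p,R,q=now()
def step(c,Rc,n,lab):
    global p,R,q
    p1,R1=tool_for(c,Rc);print(lab,"cup",c,"tcp",p1);rows(p,R,p1,R1,n);q=check(p,R,p1,R1,q,n);print("clr",clr(q));p,R=p1,R1
rim=d2w(0,-.04);f=np.pi/2
for td,n in((80,8),(20,10)):
    c,Rc=cuppose(rim,f,f,np.radians(td),.13);step(c,Rc,n,f"tilt{td}")
from plan import *
# mat placement feasibility for yaws
for yd in range(-60,136,15):
    c=np.array([.47,.336,.006])
    qq=q;res=[]
    for z in(.16,.08,.0):
        p1,R1=tool_for(c+[0,0,z],E('z',np.radians(yd)));qq,e=ik(p1,R1,qq,100);res.append(e)
    print(yd,np.round(res,4),qq,wristc(qq))
```

```text
tilt80 cup [ 0.483 -0.094  0.169] tcp [ 0.482 -0.015  0.255]
8 x [0.0095, 0.0028, 0.0001, -0.01, -0.0, 6.0] | shift/row 9.9 turn 6.0 err mm [ 0.   0.3 -0.3] ang 0.04
max joint speed 1.21 iktol 0.0000 q [ 0.029  0.312  1.472 -0.616  1.412  0.148] wrist [0.482 0.132 0.466]
clr 0.19384880242543345
tilt20 cup [ 0.483 -0.036  0.144] tcp [ 0.482 -0.071  0.255]
10 x [0.0057, 0.0008, 0.0, -0.0, 0.0, 6.0] | shift/row 5.8 turn 6.0 err mm [-0.   0.3 -0.2] ang 0.05
max joint speed 1.31 iktol 0.0000 q [-0.588  0.32   1.395  0.365  1.674 -0.595] wrist [ 0.482 -0.18   0.487]
clr 0.19879312914921293
-60 [0.532 0.636 0.713] [ 0.685  0.681  1.178 -0.462  1.459  2.82 ] [0.425 0.499 0.349]
-45 [0.408 0.494 0.564] [ 0.682  0.567  1.407 -0.463  1.163  2.82 ] [0.369 0.451 0.351]
-30 [0.26  0.345 0.422] [ 0.685  0.492  1.584 -0.534  0.924  2.82 ] [0.321 0.414 0.344]
-15 [0.11  0.203 0.294] [ 0.671  0.433  1.75  -0.653  0.685  2.82 ] [0.282 0.374 0.332]
0 [0.    0.079 0.189] [ 0.617  0.387  1.907 -0.828  0.428  2.82 ] [0.256 0.326 0.318]
15 [0.    0.    0.127] [ 0.543  0.362  2.013 -1.049  0.23   2.82 ] [0.247 0.286 0.308]
30 [0.    0.028 0.   ] [ 0.332  0.378  2.181  2.533  0.239 -1.111] [0.25 0.21 0.28]
45 [0. 0. 0.] [ 0.135  0.381  2.172  1.752  0.452 -0.692] [0.29  0.158 0.28 ]
60 [0. 0. 0.] [-0.     0.412  2.088  1.351  0.681 -0.603] [0.343 0.117 0.28 ]
75 [0. 0. 0.] [-0.064  0.464  1.95   1.089  0.903 -0.592] [0.403 0.092 0.28 ]
90 [0. 0. 0.] [-0.074  0.532  1.781  0.907  1.118 -0.614] [0.469 0.083 0.28 ]
105 [0. 0. 0.] [-0.049  0.61   1.595  0.771  1.326 -0.658] [0.534 0.091 0.28 ]
120 [0. 0. 0.] [-0.002  0.691  1.401  0.662  1.528 -0.721] [0.596 0.116 0.28 ]
135 [0. 0. 0.] [ 0.06   0.774  1.206  0.567  1.723 -0.803] [0.648 0.156 0.28 ]
```

Request:
drive_tool([
  [0.0095,0.0028,0,0,0,6,0],
  [0.0095,0.0028,0,0,0,6,0],
  [0.0095,0.0028,0,0,0,6,0],
  [0.0095,0.0028,0,0,0,6,0],
  [0.0095,0.0028,0,0,0,6,0],
  [0.0095,0.0028,0,0,0,6,0],
  [0.0095,0.0028,0,0,0,6,0],
  [0.0095,0.0028,0,0,0,6,0],
])

```text
t: 11.57
tool_pos: [0.4817, -0.0146, 0.2552]
ee_rot: [0.625, -0.327, 0.627, -0.33]
force: [0.7, -0.2, -1.6]
grip_width: 0.151
```

Request:
drive_tool([
  [0.0057,0.0008,0,0,0,6,0],
  [0.0057,0.0008,0,0,0,6,0],
  [0.0057,0.0008,0,0,0,6,0],
  [0.0057,0.0008,0,0,0,6,0],
  [0.0057,0.0008,0,0,0,6,0],
  [0.0057,0.0008,0,0,0,6,0],
  [0.0057,0.0008,0,0,0,6,0],
  [0.0057,0.0008,0,0,0,6,0],
])

```text
t: 12.23
tool_pos: [0.4817, -0.0596, 0.2596]
ee_rot: [-0.438, 0.553, -0.439, 0.556]
force: [0.1, 0.4, -1.3]
grip_width: 0.151
```

Request:
drive_tool([
  [0.0057,0.0008,0,0,0,6,0],
  [0.0057,0.0008,0,0,0,6,0],
  [0,0,0,0,0,0,0],
])

```text
t: 12.48
tool_pos: [0.4814, -0.0723, 0.2524]
ee_rot: [-0.377, 0.599, -0.378, 0.597]
force: [-0.0, -0.1, -1.9]
grip_width: 0.156
```

Run:
```python
from cupm import *
p,R,q=now();c,Rc=cup_now();print(p,get_obs()["force"],"cup",c,"tilt",np.degrees(np.arccos(Rc.as_matrix()[2,2])))
def step(c,Rc,n,lab):
    global p,R,q
    p1,R1=tool_for(c,Rc);print(lab,"cup",c,"tcp",p1);rows(p,R,p1,R1,n);q=check(p,R,p1,R1,q,n);print("clr",clr(q));p,R=p1,R1
step(np.array([.47,.336,.13]),E('z',np.pi/2),20,"overmat")
from rig import camera
import cv2
c=camera("scene");cv2.imwrite("pics/s8.png",cv2.resize(c["image"][120:320,180:420],None,fx=3,fy=3))
c=camera("top");cv2.imwrite("pics/t8.png",cv2.resize(c["image"][100:300,200:400],None,fx=3,fy=3))
c=camera("wrist");cv2.imwrite("pics/w8.png",c["image"])
```

```text
[ 0.481 -0.072  0.252] [-0.004 -0.12  -1.945] cup [ 0.482 -0.038  0.142] tilt 19.830058088430366
overmat cup [0.47  0.336 0.13 ] tcp [0.469 0.266 0.222]
20 x [-0.0131, 0.0109, -0.0006, -0.0, -0.01, 0.99] | shift/row 17.1 turn 0.99 err mm [ 1.  -0.2  0.6] ang 0.06
max joint speed 0.36 iktol 0.0000 q [-0.074  0.341  1.634  0.814  1.34  -0.342] wrist [0.469 0.083 0.404]
clr 0.18282965108162458
```

View pics/s8.png

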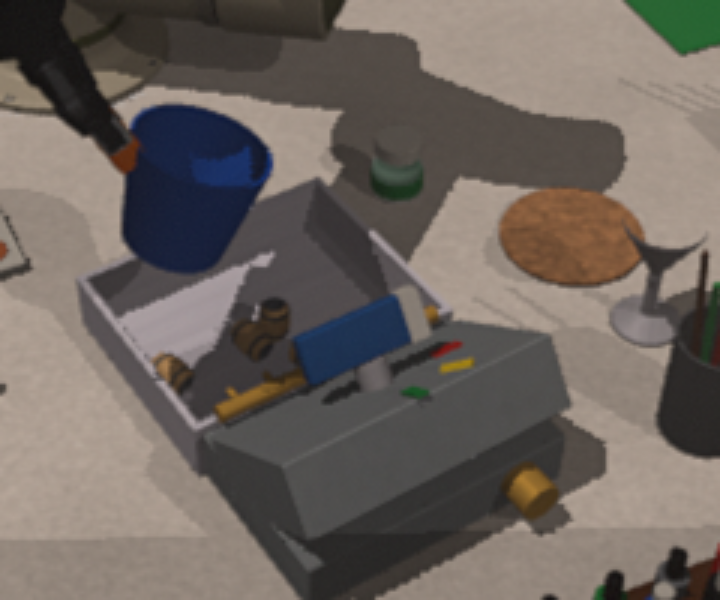

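View pics/t8.png

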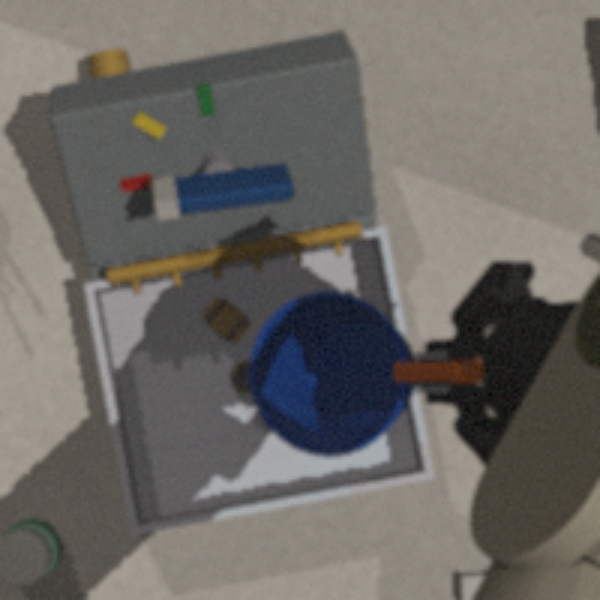

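View pics/w8.png

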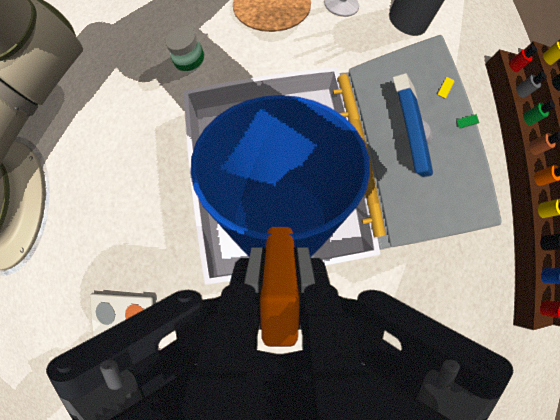

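Request:
drive_tool([
  [-0.0131,0.0109,-0.0006,0,0,0.99,0],
  [-0.0131,0.0109,-0.0006,0,0,0.99,0],
  [-0.0131,0.0109,-0.0006,0,0,0.99,0],
  [-0.0131,0.0109,-0.0006,0,0,0.99,0],
  [-0.0131,0.0109,-0.0006,0,0,0.99,0],
  [-0.0131,0.0109,-0.0006,0,0,0.99,0],
  [-0.0131,0.0109,-0.0006,0,0,0.99,0],
  [-0.0131,0.0109,-0.0006,0,0,0.99,0],
])

```text
t: 13.3
tool_pos: [0.4767, 0.0659, 0.2269]
ee_rot: [-0.337, 0.622, -0.336, 0.622]
force: [-0.0, -0.5, -1.2]
grip_width: 0.153
```

Request:
drive_tool([
  [-0.0131,0.0109,-0.0006,0,0,0.99,0],
  [-0.0131,0.0109,-0.0006,0,0,0.99,0],
  [-0.0131,0.0109,-0.0006,0,0,0.99,0],
  [-0.0131,0.0109,-0.0006,0,0,0.99,0],
  [-0.0131,0.0109,-0.0006,0,0,0.99,0],
  [-0.0131,0.0109,-0.0006,0,0,0.99,0],
  [-0.0131,0.0109,-0.0006,0,0,0.99,0],
  [-0.0131,0.0109,-0.0006,0,0,0.99,0],
])

```text
t: 13.97
tool_pos: [0.4715, 0.2018, 0.2193]
ee_rot: [-0.293, 0.643, -0.293, 0.644]
force: [0.4, -0.3, -0.4]
grip_width: 0.152
```

Request:
drive_tool([
  [-0.0131,0.0109,-0.0006,0,0,0.99,0],
  [-0.0131,0.0109,-0.0006,0,0,0.99,0],
  [-0.0131,0.0109,-0.0006,0,0,0.99,0],
  [-0.0131,0.0109,-0.0006,0,0,0.99,0],
  [0,0,0,0,0,0,0],
  [0,0,0,0,0,0,0],
])

```text
t: 14.47
tool_pos: [0.4688, 0.2689, 0.2224]
ee_rot: [-0.272, 0.653, -0.27, 0.653]
force: [-0.5, 0.4, -0.6]
grip_width: 0.156
```

Run:
```python
from cupm import *
p,R,q=now();c,Rc=cup_now();print(p,get_obs()["force"],"cup",c,"rot",Rc.as_rotvec())
from rig import camera
import cv2,pickle
for n in("scene","top","wrist"):
    c=camera(n);pickle.dump(c,open(n+"9.pkl","wb"))
    if n=="wrist":cv2.imwrite("pics/w9.png",c["image"])
    if n=="scene":cv2.imwrite("pics/s9.png",cv2.resize(c["image"][120:320,180:440],None,fx=3,fy=3))
    if n=="top":cv2.imwrite("pics/t9.png",cv2.resize(c["image"][100:300,120:380],None,fx=3,fy=3))
```

```text
[0.469 0.269 0.222] [-0.511  0.434 -0.582] cup [0.47  0.339 0.13 ] rot [-0.004  0.004  1.574]
```

View pics/s9.png

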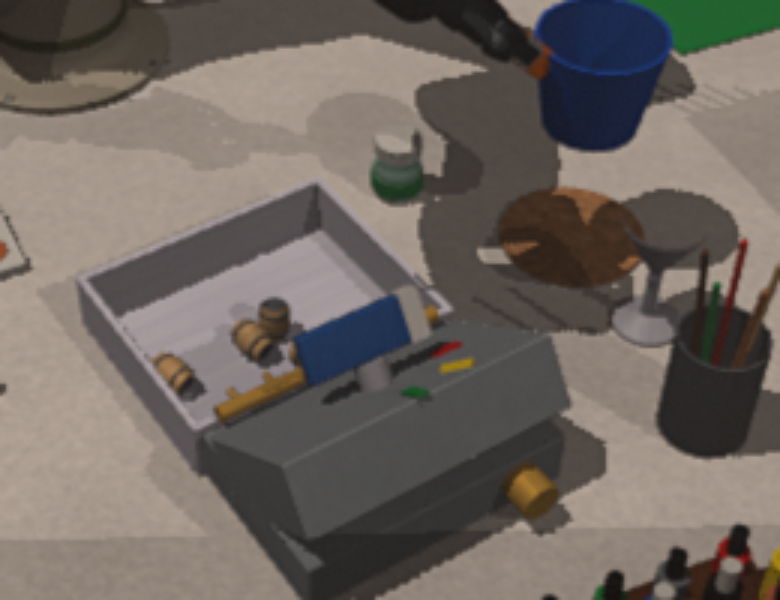

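View pics/t9.png

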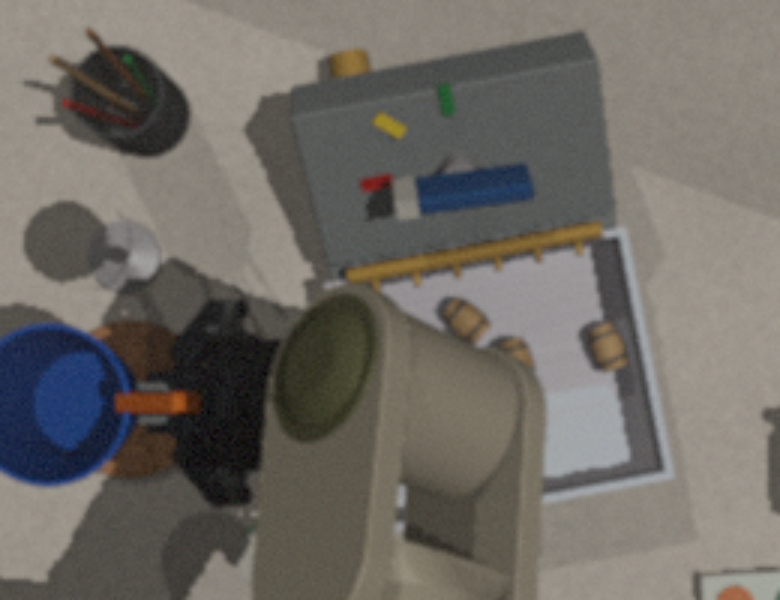

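View pics/w9.png

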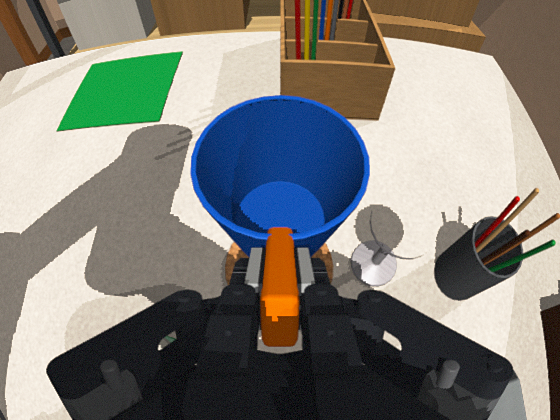

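Run:
```python
from h import *
for uv in((463,318),(515,352),(605,345)):
    X=ray(C["top"],B(*uv),.02);s=proj(C["scene"],X)[0];print(X,((s-[180,120])*3).round())
for uv in((272,315),(258,340),(175,374),(297,345)):
    X=ray(C["scene"],(180+uv[0]/3,120+uv[1]/3),.02);s=proj(C["top"],X)[0];print("scene",uv,X,((s-[120,100])*3).round())
```

```text
[0.52642498 0.062263   0.02      ] [314. 352.]
[0.49801234 0.02096448 0.02      ] [255. 344.]
[ 0.50197091 -0.05166371  0.02      ] [173. 373.]
scene (272, 315) [0.47244126 0.04696014 0.02      ] [484. 384.]
scene (258, 340) [0.4949242  0.02529525 0.02      ] [510. 356.]
scene (175, 374) [ 0.50385592 -0.05059128  0.02      ] [604. 343.]
scene (297, 345) [0.51298433 0.05260524 0.02      ] [475. 334.]
```

Run:
```python
from cupm import *
p,R,q=now()
def step(c,Rc,n,lab):
    global p,R,q
    p1,R1=tool_for(c,Rc);print(lab,"cup",c,"tcp",p1);rows(p,R,p1,R1,n);q=check(p,R,p1,R1,q,n);print("clr",clr(q));p,R=p1,R1
step(np.array([.47,.336,.02]),E('z',np.pi/2),8,"down")
step(np.array([.47,.336,.0065]),E('z',np.pi/2),3,"down2")
```

```text
down cup [0.47  0.336 0.02 ] tcp [0.469 0.266 0.112]
8 x [0.0099, 0.0096, -0.0001, 0.0, 0.01, 0.04] | shift/row 13.8 turn 0.04 err mm [-0.2  0.4 -0.1] ang 0.02
max joint speed 0.39 iktol 0.0000 q [-0.074  0.507  1.768  0.893  1.141 -0.581] wrist [0.469 0.083 0.294]
clr 0.07282965108610084
down2 cup [0.47  0.336 0.006] tcp [0.469 0.266 0.099]
3 x [0.0032, 0.0032, 0.0, 0.0, 0.0, 0.0] | shift/row 4.5 turn 0.0 err mm [-0.   0.1 -0.1] ang 0.0
max joint speed 0.13 iktol 0.0000 q [-0.074  0.532  1.78   0.906  1.119 -0.613] wrist [0.469 0.083 0.28 ]
clr 0.05932965108056192
```

Request:
drive_tool([
  [0.0099,0.0096,0,0,0,0,0],
  [0.0099,0.0096,0,0,0,0,0],
  [0.0099,0.0096,0,0,0,0,0],
  [0.0099,0.0096,0,0,0,0,0],
  [0.0099,0.0096,0,0,0,0,0],
  [0.0099,0.0096,0,0,0,0,0],
  [0.0099,0.0096,0,0,0,0,0],
  [0.0099,0.0096,0,0,0,0,0],
])

```text
t: 15.28
tool_pos: [0.4699, 0.2656, 0.1118]
ee_rot: [-0.271, 0.653, -0.271, 0.653]
force: [-0.0, -0.9, -1.5]
grip_width: 0.151
```

Request:
drive_tool([
  [0.0032,0.0032,0,0,0,0,0],
  [0.0032,0.0032,0,0,0,0,0],
  [0.0032,0.0032,0,0,0,0,0],
  [0,0,0,0,0,0,0],
  [0,0,0,0,0,0,0],
])

```text
t: 15.7
tool_pos: [0.4698, 0.2662, 0.0991]
ee_rot: [-0.271, 0.653, -0.271, 0.654]
force: [-0.8, 0.2, -1.5]
grip_width: 0.156
```

Run:
```python
from cupm import *
p,R,q=now();c,Rc=cup_now();print(p,get_obs()["force"],"cup",c,"rot",Rc.as_rotvec())
from rig import camera
import cv2,pickle
from h import C
c=camera("scene");cv2.imwrite("pics/s10.png",cv2.resize(c["image"][120:270,320:480],None,fx=4,fy=4))
```

```text
[0.47  0.266 0.099] [-0.83   0.212 -1.506] cup [0.471 0.336 0.006] rot [-0.005  0.003  1.572]
```

View pics/s10.png

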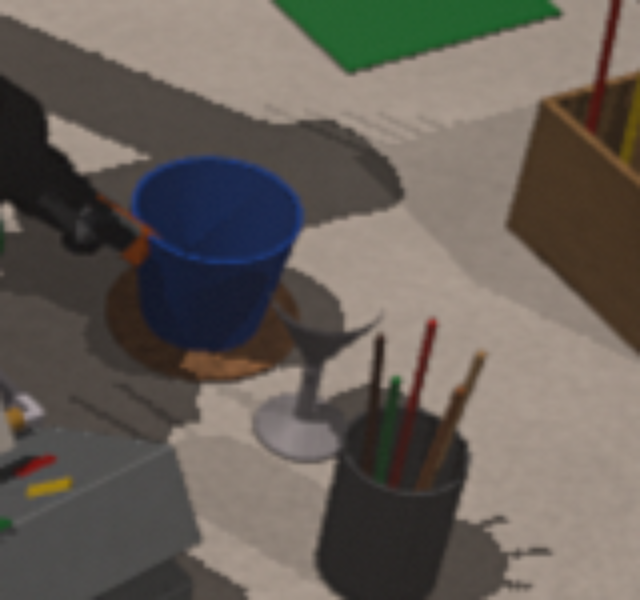

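Request:
drive_tool([
  [0.0007,0.0007,0,0,0,0,0],
  [0,0,0,0,0,0,0],
  [0,0,0,0,0,0,0],
])

```text
t: 16.0
tool_pos: [0.4699, 0.2663, 0.0985]
ee_rot: [-0.271, 0.653, -0.271, 0.654]
force: [-0.4, -4.6, 7.0]
grip_width: 0.153
```

Request:
drive_tool([
  [0.0007,0.0007,0,0,0,0,0],
  [0,0,0,0,0,0,0],
  [0,0,0,0,0,0,0],
])

```text
t: 16.25
tool_pos: [0.47, 0.2662, 0.0983]
ee_rot: [-0.27, 0.653, -0.27, 0.654]
force: [-2.3, -8.8, 14.1]
grip_width: 0.154
```

Request:
drive_tool([
  [-0.0007,-0.0007,0,0,0,0,0],
  [0,0,0,0,0,0,0],
  [0,0,0,0,0,0,0.025],
  [0,0,0,0,0,0,0.04],
  [0,0,0,0,0,0,0.05],
  [0,0,0,0,0,0,0.05],
  [0,0,0,0,0,0,0.05],
  [0,0,0,0,0,0,0.05],
])

```text
t: 16.92
tool_pos: [0.4695, 0.2663, 0.0977]
ee_rot: [-0.271, 0.653, -0.271, 0.653]
force: [0.8, 0.1, 0.1]
grip_width: 0.589
```

Run:
```python
from rig import camera,get_obs
import cv2
print(get_obs()["force"],get_obs()["grip_width"])
c=camera("wrist");cv2.imwrite("pics/w11.png",c["image"])
```

```text
[0.84800824 0.12488358 0.06601106] 0.5894089432411294
```

View pics/w11.png

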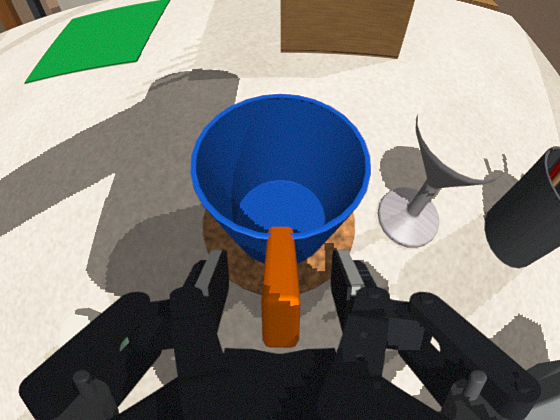

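Request:
drive_tool([
  [0,-0.01,0,0,0,0,0.06],
  [0,-0.015,0,0,0,0,0.06],
  [0,-0.015,0,0,0,0,0.07],
  [0,-0.015,0,0,0,0,0.07],
  [0,-0.015,0,0,0,0,0.07],
  [0,-0.02,0,0,0,0,0.07],
  [0,-0.02,0,0,0,0,0.07],
  [0,-0.02,0,0,0,0,0.07],
])

```text
t: 17.63
tool_pos: [0.4693, 0.1734, 0.1909]
ee_rot: [-0.271, 0.653, -0.271, 0.653]
force: [0.1, 0.4, -0.5]
grip_width: 0.822
```

```bash
cat > valve.py <<'E'
from mv import *
DR=[.477,.034,.163]
def vpose(ang,back,dr=DR,sgn=1):
    Rd=E('z',dr[2]);s,c=np.sin(np.radians(35)),np.cos(np.radians(35))
    n=Rd.apply([-s,0,c]);u=Rd.apply([c,0,s]);b=Rd.apply([0,1,0])
    ax=np.array([dr[0],dr[1],0])+Rd.apply([.165,0,.095])
    y=-n;z=u*sgn;x=np.cross(y,z)
    R=Ro.from_rotvec(y*ang)*Ro.from_matrix(np.c_[x,y,z])
    return ax+n*(.043-.019+back),R
E
python3 - <<'E'
from valve import *
p0,R0,q0=now();print(p0,q0)
for sgn in(1,-1):
    p,R,q=p0,R0,q0;print("sgn",sgn)
    for a,b,n in((0,.14,24),(0,0,12),(np.pi/4,0,12),(np.pi/4,.12,8)):
        p1,R1=vpose(a,b,sgn=sgn);print(p1);rows(p,R,p1,R1,n);q=check(p,R,p1,R1,q,n);p,R=p1,R1
E
```

```text
[0.4693 0.1734 0.1909] [-0.2708  0.3712  1.6947  0.7615  1.3999 -0.5355]
sgn 1
[0.547  0.0455 0.2293]
24 x [0.0048, -0.0029, 0.0037, 1.23, -0.92, -1.69] | shift/row 6.7 turn 2.28 err mm [ 0.4 -0.8  0. ] ang 0.08
max joint speed 0.41 iktol 0.0000 q [-0.2431  0.1713  1.7564  0.3704  0.6763 -0.6328] wrist [0.4013 0.0215 0.4403]
[0.6262 0.0585 0.1147]
12 x [-0.0, 0.0117, -0.0, 0.0, 0.0, 0.0] | shift/row 11.7 turn 0.0 err mm [ 0.2  0.  -0.3] ang 0.0
max joint speed 0.31 iktol 0.0000 q [-0.1746  0.4609  1.7207  0.4848  0.4199 -0.7283] wrist [0.4805 0.0346 0.3256]
[0.6262 0.0585 0.1147]
12 x [-0.0, -0.0, 0.0, -0.0, 3.75, 0.0] | shift/row 0.0 turn 3.75 err mm [0. 0. 0.] ang 0.0
max joint speed 0.79 iktol 0.0000 q [-0.1746  0.4609  1.7207  0.4848  0.4199  0.0571] wrist [0.4805 0.0346 0.3256]
[0.5583 0.0474 0.213 ]
8 x [0.0, -0.015, -0.0, 0.0, 0.0, 0.0] | shift/row 15.0 turn 0.0 err mm [0. 0. 0.] ang 0.0
max joint speed 0.37 iktol 0.0000 q [-0.2316  0.212   1.7581  0.3821  0.6329  0.1433] wrist [0.4126 0.0234 0.4239]
sgn -1
[0.547  0.0455 0.2293]
24 x [-0.0054, -0.0027, 0.0062, 2.29, 5.97, 1.6
[... 172 characters left out ...]
403]
[0.6262 0.0585 0.1147]
12 x [0.0, 0.0117, 0.0, 0.0, 0.0, 0.0] | shift/row 11.7 turn 0.0 err mm [ 0.2  0.  -0.3] ang 0.0
max joint speed 0.31 iktol 0.0000 q [-0.1746  0.4609  1.7207  0.4848  0.4199  2.4133] wrist [0.4805 0.0346 0.3256]
[0.6262 0.0585 0.1147]
12 x [0.0, -0.0, -0.0, 0.0, 3.75, 0.0] | shift/row 0.0 turn 3.75 err mm [0. 0. 0.] ang 0.0
max joint speed 0.79 iktol 0.0880 q [-0.2103  0.4655  1.7832  0.8271  0.3646  2.82  ] wrist [0.4643 0.021  0.3098]
[0.5583 0.0474 0.213 ]
8 x [-0.0, -0.015, 0.0, 0.0, 0.0, 0.0] | shift/row 15.0 turn 0.0 err mm [0. 0. 0.] ang 0.0
max joint speed 0.39 iktol 0.1553 q [-0.316   0.21    1.8634  0.7685  0.5564  2.82  ] wrist [ 0.388  -0.0032  0.3962]
```

Request:
drive_tool([
  [0.0048,-0.0029,0.0037,1.23,-0.92,-1.69,0.0854],
  [0.0048,-0.0029,0.0037,1.23,-0.92,-1.69,0.0854],
  [0.0048,-0.0029,0.0037,1.23,-0.92,-1.69,0.0854],
  [0.0048,-0.0029,0.0037,1.23,-0.92,-1.69,0.0854],
  [0.0048,-0.0029,0.0037,1.23,-0.92,-1.69,0.0854],
  [0.0048,-0.0029,0.0037,1.23,-0.92,-1.69,0.0854],
  [0.0048,-0.0029,0.0037,1.23,-0.92,-1.69,0.0854],
  [0.0048,-0.0029,0.0037,1.23,-0.92,-1.69,0.0854],
])

```text
t: 18.3
tool_pos: [0.4992, 0.1292, 0.187]
ee_rot: [-0.306, 0.547, -0.383, 0.678]
force: [0.4, -1.0, -0.5]
grip_width: 1.003
```

Request:
drive_tool([
  [0.0048,-0.0029,0.0037,1.23,-0.92,-1.69,0.0854],
  [0.0048,-0.0029,0.0037,1.23,-0.92,-1.69,0.0854],
  [0.0048,-0.0029,0.0037,1.23,-0.92,-1.69,0.0854],
  [0.0048,-0.0029,0.0037,1.23,-0.92,-1.69,0.0854],
  [0.0048,-0.0029,0.0037,1.23,-0.92,-1.69,0.0854],
  [0.0048,-0.0029,0.0037,1.23,-0.92,-1.69,0.0854],
  [0.0048,-0.0029,0.0037,1.23,-0.92,-1.69,0.0854],
  [0.0048,-0.0029,0.0037,1.23,-0.92,-1.69,0.0854],
])

```text
t: 18.97
tool_pos: [0.5262, 0.0851, 0.2003]
ee_rot: [-0.333, 0.428, -0.485, 0.686]
force: [0.4, -0.2, -0.0]
grip_width: 0.999
```

Request:
drive_tool([
  [0.0048,-0.0029,0.0037,1.23,-0.92,-1.69,0.0854],
  [0.0048,-0.0029,0.0037,1.23,-0.92,-1.69,0.0854],
  [0.0048,-0.0029,0.0037,1.23,-0.92,-1.69,0.0854],
  [0.0048,-0.0029,0.0037,1.23,-0.92,-1.69,0.0854],
  [0.0048,-0.0029,0.0037,1.23,-0.92,-1.69,0.0854],
  [0.0048,-0.0029,0.0037,1.23,-0.92,-1.69,0.0854],
  [0.0048,-0.0029,0.0037,1.23,-0.92,-1.69,0.0854],
  [0.0048,-0.0029,0.0037,1.23,-0.92,-1.69,0.0854],
])

```text
t: 19.63
tool_pos: [0.5475, 0.0451, 0.2289]
ee_rot: [-0.352, 0.298, -0.575, 0.676]
force: [-1.5, -0.0, -0.3]
grip_width: 0.999
```

Run:
```python
from valve import *
p,R,q=now();print(p)
from rig import camera
import cv2,pickle
from h import fish
from ov import model
c=camera("wrist");pickle.dump(c,open("w12.pkl","wb"));im=c["image"].copy()
for l in model(DR,[.47,.336,np.pi/2],[.47,.336]):
    cv2.polylines(im,[np.round(fish(c,l)*8).astype(int).reshape(-1,1,2)],False,(0,255,0),1,cv2.LINE_AA,3)
cv2.imwrite("pics/w12o.png",im)
```

```text
[0.5475 0.0451 0.2289]
```

View pics/w12o.png

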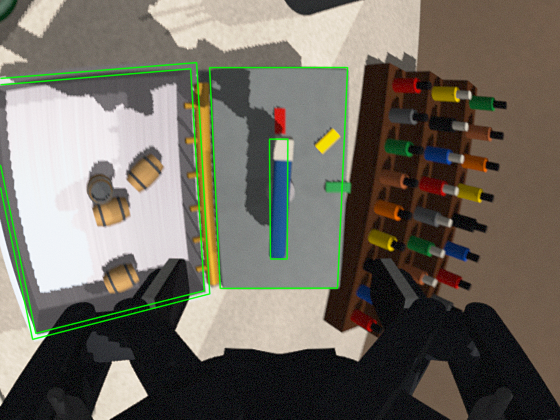

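Request:
drive_tool([
  [0,0.0117,0.001,0,0,0,0.06],
  [0,0.0117,0.001,0,0,0,0.06],
  [0,0.0117,0,0,0,0,0.06],
  [0,0.0117,0,0,0,0,0.06],
  [0,0.0117,0,0,0,0,0.06],
  [0,0.0117,0,0,0,0,0.06],
], newtons=40)

```text
t: 20.18
tool_pos: [0.5897, 0.0528, 0.1702]
ee_rot: [-0.352, 0.299, -0.574, 0.676]
force: [-0.2, -1.3, 0.4]
grip_width: 0.702
```

Request:
drive_tool([
  [0,0.0117,0,0,0,0,0.06],
  [0,0.0117,0,0,0,0,0.06],
  [0,0.0117,0,0,0,0,0.06],
  [0,0.0117,0,0,0,0,0.06],
  [0,0.0117,0,0,0,0,0.06],
  [0,0.0117,0,0,0,0,0.06],
  [0,0,0,0,0,0,0.06],
])

```text
t: 20.77
tool_pos: [0.6293, 0.0593, 0.1122]
ee_rot: [-0.352, 0.3, -0.574, 0.676]
force: [-1.3, 0.7, -0.8]
grip_width: 0.71
```

Run:
```python
from valve import *
p,R,q=now();print(p,get_obs()["force"],p-vpose(0,0)[0])
from rig import camera
import cv2
c=camera("wrist");cv2.imwrite("pics/w13.png",c["image"])
```

```text
[0.6293 0.0593 0.1122] [-1.331   0.7298 -0.8068] [ 0.0031  0.0008 -0.0024]
```

View pics/w13.png

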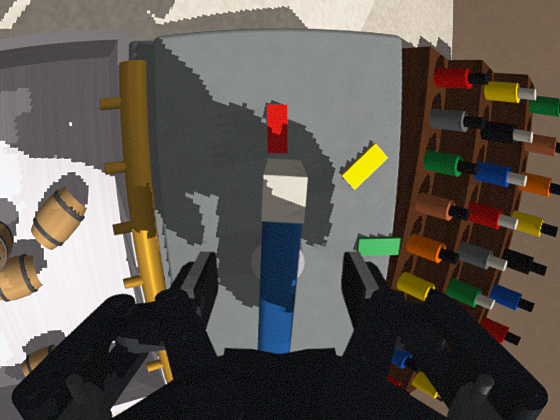

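Request:
drive_tool([
  [0,-0.002,0,0,0,0,0.03],
  [0,0,0,0,0,0,0.0],
  [0,0,0,0,0,0,0.0],
  [0,0,0,0,0,0,0.0],
  [0,0,0,0,0,0,0.0],
  [0,0,0,0,0,0,0.0],
], newtons=50)

```text
t: 21.32
tool_pos: [0.6259, 0.0587, 0.1156]
ee_rot: [-0.352, 0.3, -0.574, 0.676]
force: [-11.4, -5.8, 2.6]
grip_width: 0.152
```

Request:
drive_tool([
  [0,0,-0.0007,0,0,0,0],
  [0,0,0,0,5,0,0],
  [0,0,0,0,5,0,0],
  [0,0,0,0,5,0,0],
])

```text
t: 21.65
tool_pos: [0.6256, 0.0586, 0.1154]
ee_rot: [-0.273, 0.387, -0.616, 0.63]
force: [-9.7, -5.1, 3.3]
grip_width: 0.152
```

Run:
```python
from rig import camera,get_obs
import cv2
print(get_obs()["force"],get_obs()["torque"],get_obs()["grip_width"])
c=camera("wrist");cv2.imwrite("pics/w14.png",c["image"])
```

```text
[-9.68112859 -5.06941999  3.34843984] [-0.52154558  1.24145316 -0.04052265] 0.15156610767950296
```

View pics/w14.png

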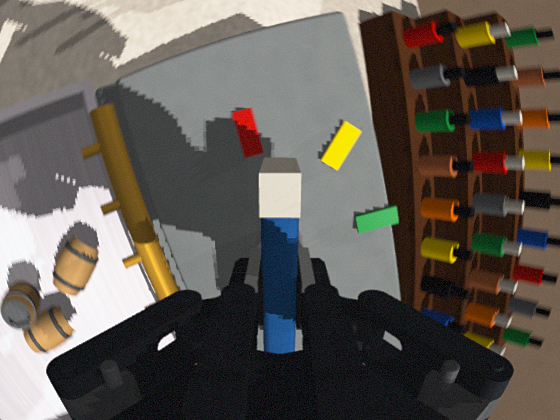

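Request:
drive_tool([
  [0,0,0,0,5,0,0],
  [0,0,0,0,5,0,0],
  [0,0,0,0,5,0,0],
  [0,0,0,0,5,0,0],
  [0,0,0,0,5,0,0],
  [0,0,0,0,5,0,0],
  [0,0,0,0,0,0,0],
  [0,0,0,0,0,0,0],
])

```text
t: 22.37
tool_pos: [0.6251, 0.0589, 0.1151]
ee_rot: [0.106, -0.536, 0.665, -0.509]
force: [-13.2, -4.6, 2.1]
grip_width: 0.156
```

Run:
```python
from valve import *
from rig import camera
import cv2
o=get_obs();print(o["force"],o["torque"],o["grip_width"])
p,R,q=now();print(np.degrees((vpose(0,0)[1].inv()*R).as_rotvec()),p)
c=camera("wrist");cv2.imwrite("pics/w15.png",c["image"])
```

```text
[-13.1834  -4.5516   2.1196] [-0.3643  1.342  -0.1897] 0.155746502635963
[-0.1696 45.0976 -0.0067] [0.6251 0.0589 0.1151]
```

View pics/w15.png

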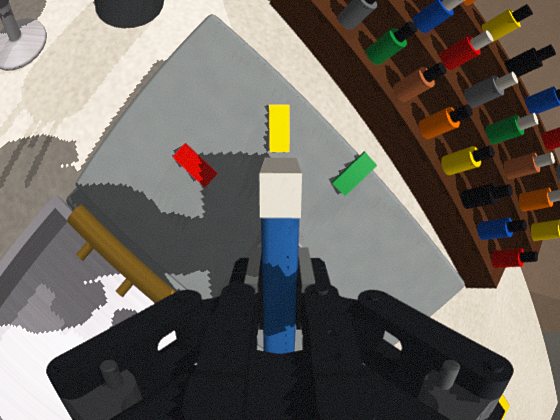

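Request:
drive_tool([
  [0,0,0,0,0,0,0.03],
  [0,0,0,0,0,0,0.05],
  [0,0,0,0,0,0,0.06],
  [0,0,0,0,0,0,0.06],
  [0,0,0,0,0,0,0.06],
])

```text
t: 22.83
tool_pos: [0.6273, 0.0589, 0.1158]
ee_rot: [0.105, -0.535, 0.665, -0.51]
force: [-0.8, -0.5, -0.3]
grip_width: 0.706
```

Request:
drive_tool([
  [0,-0.01,0,0,0,0,0.06],
  [0,-0.015,0,0,0,0,0.06],
  [0,-0.02,0,0,0,0,0.06],
  [0,-0.02,0,0,0,0,0.06],
  [0,-0.02,0,0,0,0,0.06],
  [0,-0.02,0,0,0,0,0.06],
  [0,-0.02,0,0,0,0,0.06],
  [0,0,0,0,0,0,0.06],
])

```text
t: 23.5
tool_pos: [0.5556, 0.0471, 0.2217]
ee_rot: [0.103, -0.533, 0.666, -0.512]
force: [0.4, -0.2, 0.5]
grip_width: 0.699
```

Run:
```python
from valve import *
from rig import camera
import cv2,pickle
o=get_obs();print(o["t"],o["force"],o["tool_pos"])
c=camera("wrist");cv2.imwrite("pics/w16.png",c["image"]);pickle.dump(c,open("w16.pkl","wb"))
c=camera("scene");cv2.imwrite("pics/s16.png",cv2.resize(c["image"][60:330,80:440],None,fx=2.2,fy=2.2))
c=camera("top");cv2.imwrite("pics/t16.png",cv2.resize(c["image"][80:320,100:460],None,fx=2.2,fy=2.2))
```

```text
23.5 [ 0.4259 -0.2298  0.541 ] [0.5556 0.0471 0.2217]
```

View pics/w16.png

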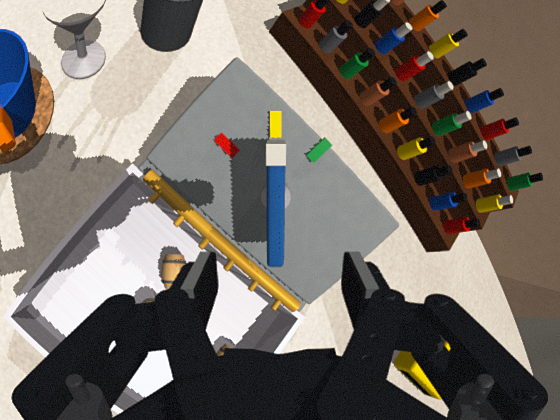

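View pics/s16.png

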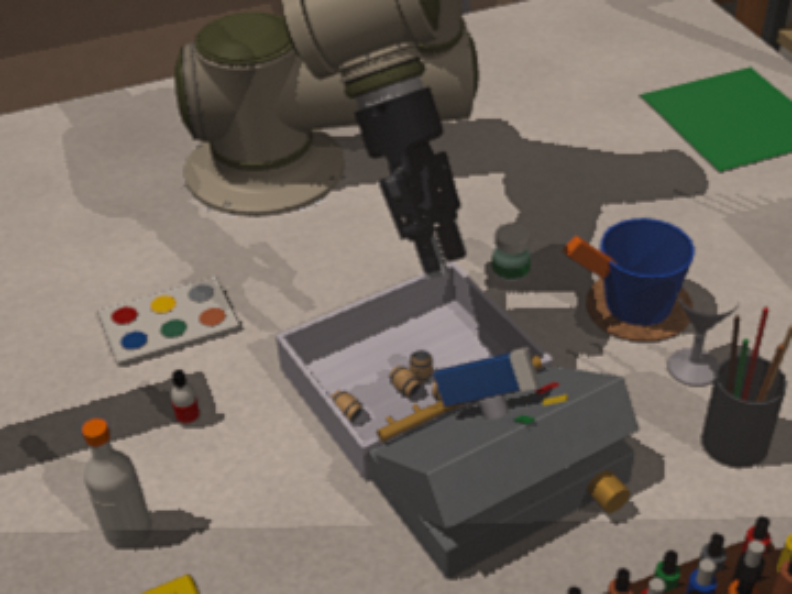

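View pics/t16.png

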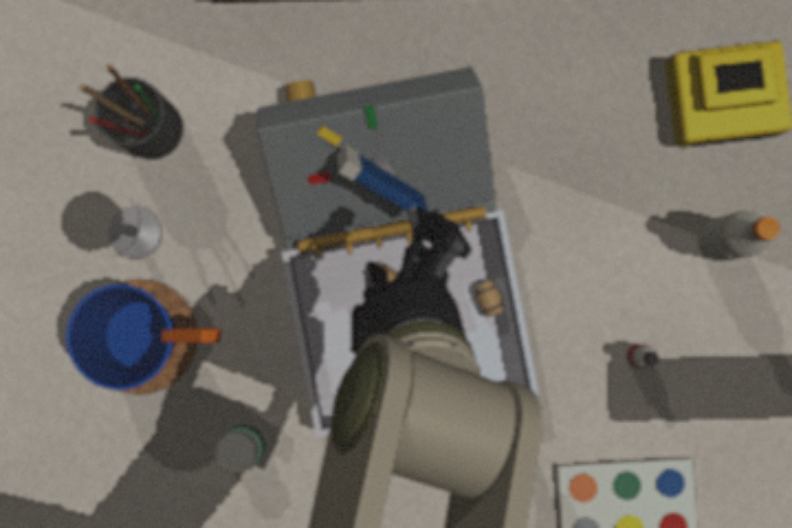

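Run:
```python
from h import *
from valve import vpose,DR
print("cup rim top",ray(C["top"],(100+120/2.2,80+336/2.2),.096),"scene",ray(C["scene"],(80+646/2.2,60+262/2.2),.096))
c=pickle.load(open("w16.pkl","rb"))
for a in(38,45,52):
    p,R=vpose(np.radians(a),0);M=R.as_matrix();ax=p-M[:,1]*(.058-.024)
    print(a,[fish(c,ax-s*M[:,0]*.05)[0].round(1) for s in(1,-1)])
```

```text
cup rim top [0.4695 0.3335 0.096 ] scene [0.4951 0.3202 0.096 ]
38 [array([266. , 145.4]), array([282.3, 268. ])]
45 [array([274.3, 144.9]), array([274.8, 268.4])]
52 [array([282.6, 145.4]), array([267.4, 268. ])]
```

Run:
```python
from h import *
from rig import camera
c=camera("scene")
k=4;o=np.array([330,120]);im=cv2.resize(c["image"][120:230,330:450],None,fx=k,fy=k,interpolation=2)
th=np.linspace(0,2*np.pi,80)
for x,y,r,z in((.47,.335,.055,.096),(.47,.335,.04,.006),(.47,.336,.065,.006)):
    p=(proj(c,np.c_[x+r*np.cos(th),y+r*np.sin(th),0*th+z])+.5-o)*k-.5
    cv2.polylines(im,[np.round(p*8).astype(int).reshape(-1,1,2)],True,(0,255,0),1,cv2.LINE_AA,3)
cv2.imwrite("pics/s17.png",im)
```

```text
(no output)
```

View pics/s17.png

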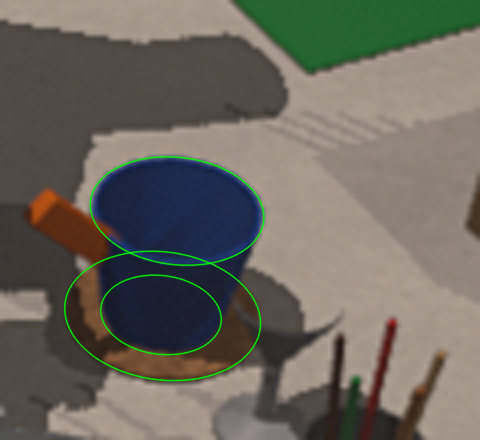

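```bash
python3 -c "
from rig import job_done,get_obs
print(get_obs()['t'],get_obs()['force'],get_obs()['joint_vel'].round(3));print(job_done())"
```

```text
23.7 [-0.08040849 -1.03480096 -0.28021701] [ 0.005  0.015 -0.001 -0.     0.002  0.   ]
the job is handed in; nothing more can be done
None
```

I tipped all four barrels into the drying tray, stood the empty cup on the cork mat and let go. I then turned the valve to half open, let go, and handed the job in at 23.7 s of the 67 s allowed.

- **Barrels:** the wrist view after the pour showed all four well inside the tray. The last scene view showed three, with the fourth hidden behind the blue handle.
- **Cup:** it stands upright and empty, and the projected outlines of its rim, base and mat matched the last scene picture. Its centre is within about 5 mm of the mat's.
- **Valve:** the white end is at the yellow mark, about 45 degrees give or take 1.
- **Robot and other things:** the gripper is clear and force readings were down to noise. The pictures showed no bystander moved.
- **Disagreements:** the wrist camera put the cup about 4 mm from where the fixed cameras did. I corrected for that at the grasp. One rough scene pixel reading of the cup's final place was off by about 30 mm. The outline overlay and the top camera both contradicted it, so I took it as a misread pixel.

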